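# Draw the sunken core plug from the paper roll

### The job

The end plug of one of the two paper rolls has been knocked deep down its core and its wire bail is bent. Take the T-handled pull hook from its stand, feel the hook under the bail and draw the plug up out of the core with the hook alone, gently, without pressing the plug deeper or straining the bail. Stand the plug upright in the tray, beside the plug that is there, and hang the hook back in its stand, leaving everything else as it is.

Things in the scene. Friction and masses are not known exactly. Their poses are not given: they have to be found in the camera images.
- roll: The paper roll with the sunken plug, standing on end, fixed: orange paper, 160 mm diameter, 140 mm tall, with an upright board core open at the top, bore 77 mm. Origin: on the bore's axis at the table. The other roll looks the same but its core is empty.
- plug: The sunken core plug: light pressed-board disc, 75 mm diameter, 25 mm thick, 0.1 kg, level in the core, its face 95 to 101 mm below the rim. Origin: centre of its underside; z up its axis. The core grips it by friction alone: 7 to 16 N slide it, up or down; out of the core it is loose. A stiff wire bail stands on its face (see plug_face).
- plug_face (a point): Centre of the plug's top face, axes as the plug's. The bail, a U of 4 mm steel wire: legs 36 mm apart, feet on the y axis, 4 mm above the face; crossbar along y, 26 mm long, 30 mm from the feet line. It is bent over to the +x or -x side by up to 26 degrees (not measured), so the crossbar is up to 13 mm off the plug's axis, 31 to 34 mm above the face. It stands 20 N of pull but only 6 N of sideways shove.
- hook_grip (a point): Centre of the T-bar of the pull hook, where to hold it: dark wood bar, 84 mm long (hook's y axis), 16 mm wide (x), 24 mm high; z up along the shank. Under it a neck 18 mm across ends 34 mm below the bar's centre in a brass collar 24 mm across, which rests on the stand's prongs. 80 g. See hook_foot for the J.
- hook_foot (a point): Lowest point of the hook, on the axis of its straight 5 mm steel shank, 146 mm under the bar's centre. Here the J turns to the hook's -x side: a level foot 5 mm thick, reaching 13.5 mm from the shank's axis, whose 5 mm thick point turns up to 18 mm above the lowest point. Clear gap between shank and point: 6 mm.
- hook_seat (a point): On the hook: centre of the underside of its brass collar, 34 mm under the bar's centre; this rests on the prongs of the stand.
- stand: Fork stand for the hook, dark steel, fixed, base 120 x 100 mm. Two level prongs, tops 130 mm above the table, 14 mm wide, with a slot 14 mm wide between them for the shank. The slot runs along the stand's x axis, is open at its -x end and spans x = -32 to +36 mm. Origin: on the table under the hook's place; the post stands at its +x end.
- stand_seat (a point): Point in the stand's slot at the height of the prong tops (130 mm), where the hook's collar centre sits; x axis as the stand's.
- tray: Aluminium tray, fixed, 120 mm (x) by 220 mm (y), rim 22 mm high, floor 5 mm thick, walls 5 mm. Origin: centre of its underside. Another plug stands in its +y half; the -y half is empty.
- plug_b_face (a point): Centre of the top face of the other plug, same size as the sunken one, loose in the tray's +y half, with a bail like it.
- roll_b: The other roll, same size, fixed, empty core. Origin: on its axis at the table.
- tape_mid (a point): Centre of a roll of yellow tape lying flat, 100 mm diameter, 24 mm high.
- bottle_mid (a point): Middle of a clear water bottle, 62 mm diameter, 200 mm tall.
- cup_mid (a point): Middle of a paper cup, 80 mm diameter, 85 mm tall.
- jar_mid (a point): Middle of a clear beaker with two brushes, 64 mm diameter, 190 mm tall with the brushes.
- offcut_mid (a point): Middle of an upright empty core offcut, 89 mm diameter, 100 mm tall.
- screwdriver_grip (a point): Handle of a screwdriver lying along its x axis on the table.
Not all that is in view belongs to the job. Of the things that look like the part that bears hook_grip, the smaller one is meant. What is shaped like the stand but pink is not meant.

How it is judged:
On the way, in this order (a step that is already met when the one before it is completed fails the run):
1. the plug hangs on the hook, drawn clear above the roll's rim (z of plug in the frame of roll above 0.14 m and contact force between hook and plug above 0.3 N), for 0.1 s.
2. the plug stands upright on the tray's floor, let off the hook (z of plug in the frame of tray between 0.002 and 0.01 m and x of plug in the frame of tray between -0.025 and 0.025 m and y of plug in the frame of tray between -0.08 and 0.08 m and angle between plug's own z axis and vertical below 0.08 rad and contact force between hook and plug below 0.05 N), for 0.3 s.
At the end, for the whole second after the job is handed in: The plug stands upright (within 5 degrees) on the tray's floor, at rest. The hook hangs upright (within 8 degrees) and still in the stand's slot, anywhere along it, its collar down on both prongs (within 4 mm) (z of plug in the frame of tray between 0.002 and 0.01 m and x of plug in the frame of tray between -0.025 and 0.025 m and y of plug in the frame of tray between -0.08 and 0.08 m and angle between plug's own z axis and vertical below 0.08 rad and linear speed of plug below 0.02 m/s and z of hook_seat in the frame of stand_seat between -0.004 and 0.004 m and x of hook_seat in the frame of stand_seat between -0.032 and 0.036 m and y of hook_seat in the frame of stand_seat between -0.007 and 0.007 m and angle between hook_grip's own z axis and vertical below 0.15 rad and linear speed of hook below 0.03 m/s); the robot touches nothing.
It fails at once if the bail overstrained: more than 20 N between hook and plug, or, with the plug in its core, the hook's straight shank or the tip of its point shoved sideways against the bail with more than 6 N (contact force between hook and plug above 20 N or (contact force between any of hook_c3, hook_c7 and plug above 6 N and horizontal distance between plug and roll below 0.03 m)).
It fails at once if the plug pressed more than 6 mm deeper into the core than it was (distance of plug from where it was at the start of the episode above 0.006 m and z of plug in the frame of roll below 0.014 m and horizontal distance between plug and roll below 0.03 m).
It fails at once if the gripper itself takes hold of the plug (contact force between the fingers and plug above 1 N).
It fails at once if the plug dropped into the tray (linear speed of plug above 0.5 m/s and z of plug in the frame of tray below 0.04 m and horizontal distance between plug and tray below 0.13 m).
It fails at once if another thing (the other plug among them) knocked over or moved by more than 30 mm (distance of any of plug_b_face, tape_mid, bottle_mid, cup_mid, jar_mid, offcut_mid, screwdriver_grip from where it was at the start of the episode above 0.03 m or angle between plug_b_face's own z axis and vertical above 0.3 rad).
It also fails if it takes over 72 s, if anything falls off the work surface, if the arm or the gripper's body presses on something with over 40 N, if the wrist force passes 120 N, or if a joint passes its speed limit or range.

### The arm

A 6-joint arm with a two-finger parallel gripper is mounted at the origin on the work surface. World frame = base frame: x ahead of the robot, y to its left, z up, the work surface at z = 0. Lengths are in m, angles in rad, forces in N, time in s.
With the tool pointing down it reaches from about 0.3 to 0.95 m from the base axis. Payload 3.1 kg.
Tool frame: the origin (TCP) lies midway between the tips of the shut fingers; the grasp point (between the pads) lies env.grasp_offset behind it (env.grasp_offset is the distance from the TCP to the grasp point, in m); z points along the fingers, y is the direction in which the jaws open and shut (so a half turn about z gives the same grasp; the last joint's range is limited). The gripper opens to 85 mm and grips with 20 to 120 N. Pads are 22 mm wide; open, the fingers measure 114 mm over their backs; the gripper's body (76 mm by 85 mm) begins 54 mm behind the grasp point. The pads swing forward as they close: fully open they stand 13 mm farther back than shut.
Start: joints at [-1.303, 0.308, 1.634, -0, 1.2, -0.07], TCP at [0.207, -0.59, 0.202] pointing down, gripper open.
Joint ranges: [-3.06, 3.06], [-0.79, 1.96], [0.05, 2.63], [-1.19, 4.34], [0.05, 2.64], [-2.94, 2.94]. Speed limits (rad/s): [2.79, 2.79, 3.14, 3.14, 3.14, 3.14].

### API

Orientations are given as a 3x3 rotation matrix whose columns are the frame's x, y, z axes.
In Python, from cell import get_state, imaging, job, env gives the robot as it stands.
- The arm moves only by the tool apply_moves, never from a script. Its argument "plan" is one flat list of numbers, 5 for each row, row after row: the shift along the tool's x, y, z in m, then the turn about the tool's z in degrees, then the opening, from -1 (shut) to 1 (fully open). In form: [dx, dy, dz, yaw, gripper, dx, dy, dz, yaw, gripper, ...]. A call has 1 to 5 rows; each row shifts and turns the commanded pose from where the row before left it, along the tool's axes as they then stand; what a row does not reach is not made up. A row lasts 1/8 s, in which the tool goes at most 62.5 mm and 10.7 degrees, less where a joint would pass 70% of its speed; a pose out of reach is approached as far as the arm can. A call is refused whole if a number of a shift passes 0.0625 or a number of a turn 10.7, either way. A call with a gripper value outside its range is refused whole. The fingers move at their own pace and stop on an object; "squeeze" is the grip in N (left out, the last holds). Time passes only in rows, so rows that do not move let the fingers close. It gives the time, the measured TCP pose, the force and the opening at its end, in the units of the state.
- get_state(): the state, without advancing time (a new reading comes with each control period).
- imaging.snapshot(name): name is "scene" or "side" or "wrist"; returns a dict with "pixels" (384x512x3 uint8, red, green, blue), "range_z" (384x512 float32, m along the optical axis (not along the pixel's ray), 0 where there is no reading), "camera_matrix" (3x3 intrinsics, pixels), "origin" and "orientation" of the camera in the world. Camera axes: x right, y down, z forward; pixel columns grow to the right and rows downward; lengths in m; the calibration is good to about 2 mm. A picture is of the moment at which its call begins.
- job.job_done(): hands the job in, once; it reports no verdict.
The state is a dict: "clock": time; "joints": joint angles; "joint_velocities": joint speeds; "effort": joint torques, N m; "position": TCP position; "eef_rot": TCP orientation; "wrist_force": force on the tool from outside, world axes, zero at the start; "moment": the same for the moment, N m; "gripper_width": finger opening in m.
Only numpy, scipy, OpenCV 4.12 (cv2) and the standard library are available. Lean on these libraries where they do the work, as an engineer would, in place of code of your own. Each camera call takes 0.05 s, during which the arm holds its last target.

## Working session

There is one attempt and no reset: what is moved stays moved. The work goes in short steps, Python scripts to look and compute and a tool call to move; the robot and the scene stay as the last step left them, time stands still between calls to the robot, and variables do not carry over. Pictures are saved under pics/ and viewed, and the job is handed in when it is done.

Besides the shell and the picture viewer there is one more tool, called after "Call:" as a command line: name --argument value ..., lists and objects as JSON in quotes. apply_moves: Moves the arm, as the interface text tells. Its arguments: {"type":"object","properties":{"plan":{"type":"array"},"squeeze":{"type":"number"}},"required":["plan"]}

```bash
ls; mkdir -p pics; cat > h.py <<'E'
import numpy as np, cv2, pickle
from cell import get_state, imaging, job, env
def snap(n,tag):
    s=imaging.snapshot(n); cv2.imwrite(f'pics/{tag}.png',s['pixels'][:,:,::-1]); pickle.dump(s,open(f'pics/{tag}.pkl','wb')); return s
def load(tag): return pickle.load(open(f'pics/{tag}.pkl','rb'))
def ray(s,u,v):
    K=s['camera_matrix']; d=np.array([(u-K[0,2])/K[0,0],(v-K[1,2])/K[1,1],1.]); return np.array(s['origin']),np.array(s['orientation'])@d
def onz(s,u,v,z):
    o,d=ray(s,u,v); return o+d*(z-o[2])/d[2]
def cloud(s):
    K=s['camera_matrix']; v,u=np.mgrid[0:384,0:512]; r=s['range_z']
    P=np.stack([(u-K[0,2])/K[0,0]*r,(v-K[1,2])/K[1,1]*r,r],-1)
    return P@np.array(s['orientation']).T+np.array(s['origin'])
def proj(s,p):
    c=np.array(s['orientation']).T@(np.array(p)-s['origin']); q=s['camera_matrix']@c; return q[:2]/q[2]
E
python3 - <<'E'
from h import *
for n in ['scene','side','wrist']:
    s=snap(n,n+'0'); print(n,s['origin'],s['orientation'][:,2],s['camera_matrix'][0,0])
st=get_state(); print({k:np.round(v,3) for k,v in st.items()}, env.grasp_offset)
E
```

```text
pics
scene [ 1.60836881 -0.12877176  1.54251238] [-0.58547053  0.01181509 -0.81060758] 483.50233420767137
side [-0.00500546  0.56982277  0.92444963] [ 0.47556186 -0.58436624 -0.6575386 ] 347.60627396710777
wrist [ 0.28254949 -0.56253827  0.37230833] [-0.29278289 -0.09983104 -0.95095318] 264.3966367604951
{'clock': np.float64(0.15), 'joints': array([-1.303,  0.309,  1.635, -0.   ,  1.2  , -0.07 ]), 'joint_velocities': array([ 0.001, -0.004, -0.005,  0.   , -0.   , -0.   ]), 'effort': array([-0.0000e+00, -4.1580e+01, -2.7715e+01, -0.0000e+00,  6.0000e-03,
       -0.0000e+00]), 'position': array([ 0.207, -0.589,  0.201]), 'eef_rot': array([[ 0.943,  0.331, -0.   ],
       [ 0.331, -0.943,  0.002],
       [ 0.   , -0.002, -1.   ]]), 'wrist_force': array([ 0.165,  0.024, -0.574]), 'moment': array([ 0.022,  0.023, -0.056]), 'gripper_width': np.float64(0.085)} 0.0187
```

View pics/scene0.png

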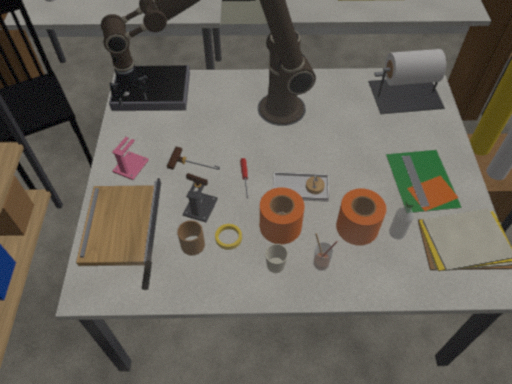

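View pics/side0.png

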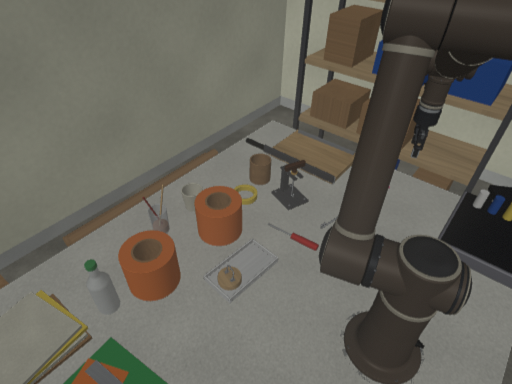

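View pics/wrist0.png

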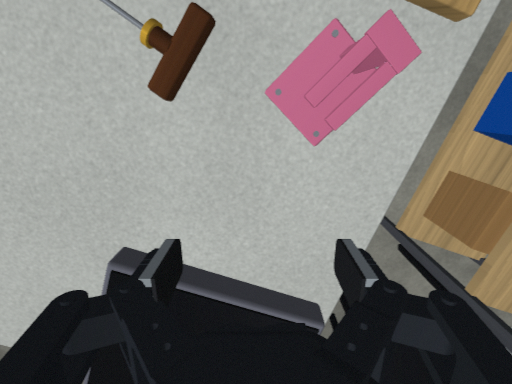

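```bash
python3 - <<'E'
from h import *
s=load('scene0'); im=s['pixels'][130:280,100:420,::-1]
cv2.imwrite('pics/z1.png',cv2.resize(im,(800,375),interpolation=3))
C=cloud(s)
for n,(u,v) in dict(post=(197,200),hook=(196,181),r1=(281,190),r1b=(281,225),tape=(229,227),core1=(284,205),core2=(364,207),tray=(290,182)).items(): print(n,C[v,u].round(3))
hsv=cv2.cvtColor(s['pixels'],cv2.COLOR_RGB2HSV)
m=((hsv[...,0]<12)&(hsv[...,1]>150)&(hsv[...,2]>120)&(C[...,2]>0.134)&(C[...,2]<0.146))
n,l,st,ce=cv2.connectedComponentsWithStats(m.astype('uint8'))
for i in range(1,n):
    if st[i,4]>100:
        P=C[l==i]; print(st[i],P.mean(0),P.min(0),P.max(0), (P.min(0)+P.max(0))/2)
        A=np.c_[2*P[:,:2],np.ones(len(P))]
E
```

```text
post [ 0.584 -0.335  0.106]
hook [ 0.542 -0.335  0.166]
r1 [ 0.566 -0.029  0.137]
r1b [ 0.712 -0.035  0.131]
tape [ 0.647 -0.221  0.019]
core1 [ 0.598 -0.018  0.088]
core2 [0.608 0.276 0.082]
tray [0.431 0.018 0.008]
[260 188  44  36 734] [ 0.63991211 -0.0304725   0.13958661] [ 0.55676938 -0.1065071   0.13403251] [0.71110625 0.04587191 0.1459593 ] [ 0.63393782 -0.03031759  0.1399959 ]
[341 189  45  36 710] [0.64760921 0.25664203 0.13957197] [0.56566962 0.1789639  0.13408371] [0.72098192 0.33322538 0.14598847] [0.64332577 0.25609464 0.14003609]
```

View pics/z1.png

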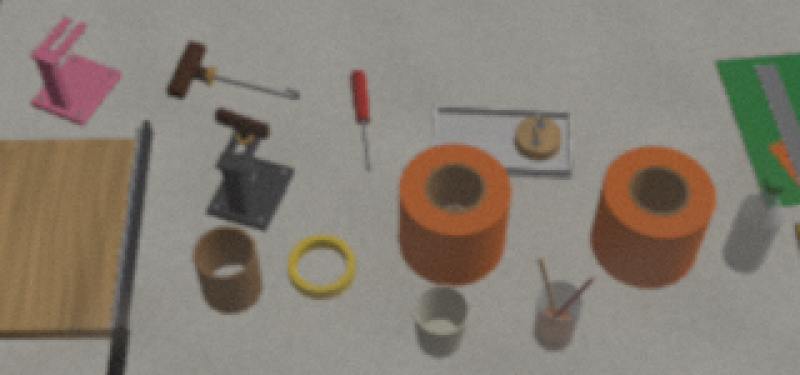

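```bash
cat >> h.py <<'E'
def plan(target,ang=None,step=0.06,turn=10,g=1,rnd=4,n=None):
    """target TCP world pos, ang=desired world angle of tool x in deg; tool assumed down"""
    st=get_state(); R=np.array(st['eef_rot']); p=np.array(st['position'])
    a=np.degrees(np.arctan2(R[1,0],R[0,0])); ang=a if ang is None else ang
    da=(ang-a+180)%360-180
    d=np.array(target)-p
    k=n or int(max(np.ceil(np.linalg.norm(d)/step),np.ceil(abs(da)/turn),1))
    for i in range(k):
        t=np.radians(a+da*i/k); w=d/k
        x=np.array([np.cos(t),np.sin(t)]); y=np.array([np.sin(t),-np.cos(t)])
        print([round(float(w[:2]@x),rnd),round(float(w[:2]@y),rnd),round(float(-w[2]),rnd),round(float(-da/k),1),g])
def st():
    s=get_state(); R=s['eef_rot']; print('t',round(s['clock'],2),'p',np.round(s['position'],4),'ang',round(float(np.degrees(np.arctan2(R[1,0],R[0,0]))),2),'tilt',np.round(R[:,2],4),'F',np.round(s['wrist_force'],2),'M',np.round(s['moment'],3),'w',round(float(s['gripper_width']),4))
E
python3 - <<'E'
from h import *
st()
plan([0.53,-0.335,0.38],80)
s=load('wrist0')
for z in (0.2,0.1,0): print(proj(s,[0.207,-0.59,z]))
E
```

```text
t 0.15 p [ 0.2069 -0.589   0.2013] ang 19.36 tilt [-5.0e-04  1.8e-03 -1.0e+00] F [ 0.16  0.02 -0.57] M [ 0.022  0.023 -0.056] w 0.0855
[0.0486, -0.0166, -0.0223, -7.6, 1]
[0.0504, -0.01, -0.0223, -7.6, 1]
[0.0513, -0.0033, -0.0223, -7.6, 1]
[0.0513, 0.0035, -0.0223, -7.6, 1]
[0.0503, 0.0102, -0.0223, -7.6, 1]
[0.0485, 0.0168, -0.0223, -7.6, 1]
[0.0459, 0.0231, -0.0223, -7.6, 1]
[0.0425, 0.0289, -0.0223, -7.6, 1]
[259.89906024 221.77267382]
[259.5394961 182.0935797]
[259.36041262 162.33112413]
```

Call:
apply_moves --plan '[0.0486,-0.0166,-0.0223,-7.6,1,0.0504,-0.01,-0.0223,-7.6,1,0.0513,-0.0033,-0.0223,-7.6,1,0.0513,0.0035,-0.0223,-7.6,1,0.0503,0.0102,-0.0223,-7.6,1]'

```text
clock: 0.78
position: [0.4099, -0.4294, 0.3142]
eef_rot: [[0.536, 0.844, -0.0], [0.844, -0.536, 0.0], [0.0, -0.0, -1.0]]
wrist_force: [0.1, -0.9, 0.6]
gripper_width: 0.0855
```

Call:
apply_moves --plan '[0.0485,0.0168,-0.0223,-7.6,1,0.0459,0.0231,-0.0223,-7.6,1,0.0425,0.0289,-0.0223,-7.6,1,0,0,0,0,1,0,0,0,0,1]'

```text
clock: 1.4
position: [0.5294, -0.3351, 0.3798]
eef_rot: [[0.171, 0.985, -0.002], [0.985, -0.171, 0.0], [-0.0, -0.002, -1.0]]
wrist_force: [0.6, 0.3, -0.1]
gripper_width: 0.0855
```

```bash
python3 - <<'E'
from h import *
st(); s=snap('wrist','w1'); st()
E
```

```text
t 1.4 p [ 0.5294 -0.3351  0.3798] ang 80.16 tilt [-1.7e-03  3.0e-04 -1.0e+00] F [ 0.56  0.29 -0.07] M [ 0.004 -0.012  0.066] w 0.0855
t 1.45 p [ 0.5288 -0.3355  0.3795] ang 80.09 tilt [-2.2e-03  7.0e-04 -1.0e+00] F [ 0.76 -0.67 -1.01] M [ 0.013 -0.014  0.003] w 0.0856
```

View pics/w1.png

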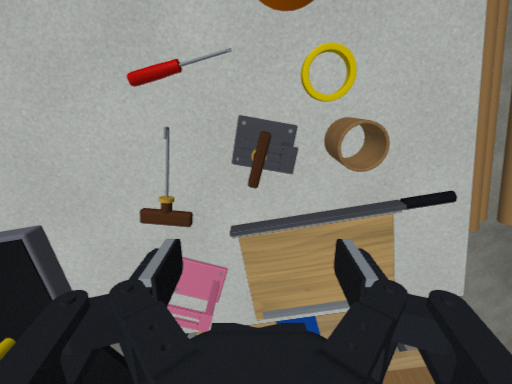

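```bash
python3 - <<'E'
from h import *
s=load('w1'); C=cloud(s); hsv=cv2.cvtColor(s['pixels'],cv2.COLOR_RGB2HSV)
def comp(m,lo=30):
    n,l,stt,ce=cv2.connectedComponentsWithStats(m.astype('uint8'))
    for i in range(1,n):
        if stt[i,4]>lo:
            P=C[l==i]; ys,xs=np.where(l==i); r=cv2.minAreaRect(np.c_[xs,ys].astype(np.float32))
            print(stt[i],ce[i].round(1),'med',np.median(P,0).round(3),'rect',r)
wood=(hsv[...,1]>120)&(hsv[...,2]<110)&((hsv[...,0]<14))
print('bar');comp(wood&(C[...,2]>0.16)&(C[...,2]<0.19))
print('lying');comp(wood&(C[...,2]<0.07)&(C[...,2]>0.02))
def world_rect(m,z,lo=30):
    n,l,stt,ce=cv2.connectedComponentsWithStats(m.astype('uint8'))
    for i in range(1,n):
        if stt[i,4]>lo:
            ys,xs=np.where(l==i); W=np.array([onz(s,x,y,z)[:2] for x,y in zip(xs,ys)])
            print(z,stt[i,4],cv2.minAreaRect((W*1000).astype(np.float32)))
world_rect(wood&(C[...,2]>0.165)&(C[...,2]<0.19),0.176)
grey=(hsv[...,1]<70)&(hsv[...,2]<120)
reg=np.zeros_like(grey); reg[100:190,220:310]=1
world_rect(grey&reg&(C[...,2]<0.02)&(C[...,2]>0.004),0.01)
world_rect(grey&reg&(C[...,2]<0.14)&(C[...,2]>0.12),0.13,10)
world_rect(grey&reg&(C[...,2]<0.25)&(C[...,2]>0.1),0.13,10)
im=s['pixels'][100:200,200:330,::-1]; cv2.imwrite('pics/z2.png',cv2.resize(im,(780,600),interpolation=2))
E
```

```text
bar
[249 132  22  55 548] [259.  158.4] med [ 0.532 -0.33   0.175] rect ((258.64141845703125, 158.90345764160156), (10.47321891784668, 56.302833557128906), 15.068489074707031)
lying
[131  68  49  17  95] [154.1  76.8] med [ 0.361 -0.177  0.022] rect ((155.0377960205078, 76.6196517944336), (2.609805107116699, 50.288936614990234), 72.47443389892578)
[141 204  51  22 725] [165.7 216.2] med [ 0.31  -0.45   0.029] rect ((166.21939086914062, 213.75753784179688), (50.87745666503906, 20.055925369262695), 4.5739216804504395)
0.176 546 ((530.4901733398438, -332.658935546875), (81.29849243164062, 15.038934707641602), 65.67648315429688)
0.01 1403 ((539.8760375976562, -336.8728332519531), (99.67416381835938, 118.35802459716797), 70.44149017333984)
0.01 103 ((554.7427978515625, -364.9422912597656), (16.21751594543457, 30.178709030151367), 69.76537322998047)
0.13 149 ((517.3172607421875, -313.7971496582031), (14.315266609191895, 26.047330856323242), 70.70182037353516)
0.13 680 ((563.3486328125, -344.9063720703125), (44.27000427246094, 49.24417495727539), 70.19792175292969)
0.13 130 ((506.7093811035156, -339.4341735839844), (15.017902374267578, 23.599414825439453), 69.6529541015625)
0.13 158 ((518.6571044921875, -313.33502197265625), (17.35084342956543, 28.651235580444336), 80.19274139404297)
0.13 682 ((563.0134887695312, -344.78570556640625), (44.27000427246094, 49.9565315246582), 70.19792175292969)
0.13 138 ((506.2169494628906, -342.2718505859375), (20.666889190673828, 24.641706466674805), 69.50363159179688)
0.13 11 ((506.96710205078125, -379.8351745605469), (4.929652214050293, 14.651405334472656), 24.227750778198242)
```

View pics/z2.png

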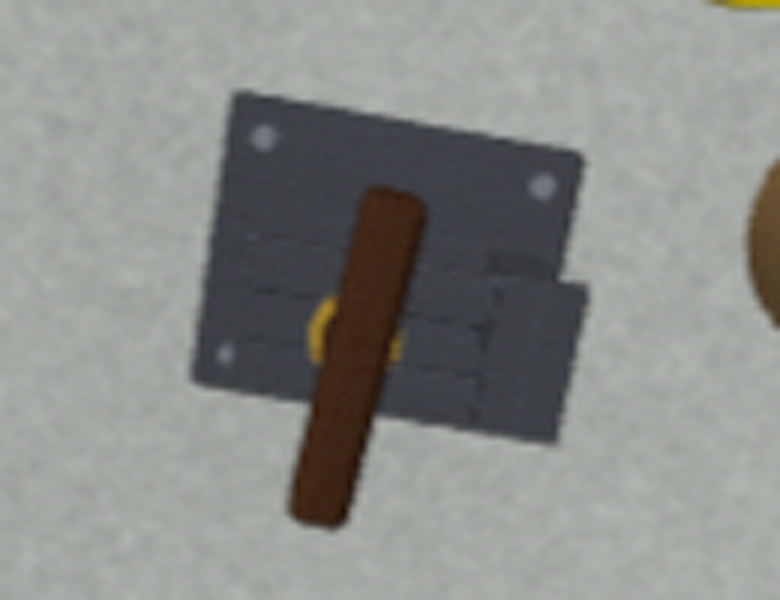

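```bash
python3 - <<'E'
from h import *
plan([0.62,-0.11,0.23],80)
E
```

```text
[0.0476, 0.0102, 0.0299, 0.0, 1]
[0.0476, 0.0102, 0.0299, 0.0, 1]
[0.0476, 0.0102, 0.0299, 0.0, 1]
[0.0476, 0.0102, 0.0299, 0.0, 1]
[0.0476, 0.0101, 0.0299, 0.0, 1]
```

Call:
apply_moves --plan '[0.0476,0.0102,0.03,0,1,0.0476,0.0102,0.03,0,1,0.0476,0.0102,0.03,0,1,0.0476,0.0102,0.03,0,1,0.0476,0.0102,0.03,0,1]'

```text
clock: 2.08
position: [0.6199, -0.1097, 0.2288]
eef_rot: [[0.174, 0.985, -0.002], [0.985, -0.174, -0.0], [-0.0, -0.002, -1.0]]
wrist_force: [-0.8, 1.2, 0.8]
gripper_width: 0.085
```

Call:
apply_moves --plan '[0,0,0,0,1,0,0,0,0,1]'

```text
clock: 2.33
position: [0.6201, -0.111, 0.2303]
eef_rot: [[0.172, 0.985, -0.001], [0.985, -0.172, -0.001], [-0.001, -0.001, -1.0]]
wrist_force: [1.2, -0.2, -0.2]
gripper_width: 0.0853
```

```bash
python3 - <<'E'
from h import *
s=snap('wrist','w2'); st()
E
```

```text
t 2.38 p [ 0.6206 -0.1114  0.2312] ang 80.04 tilt [ 5.e-04 -1.e-03 -1.e+00] F [0.56 0.33 0.1 ] M [-0.007 -0.025 -0.02 ] w 0.0854
```

View pics/w2.png

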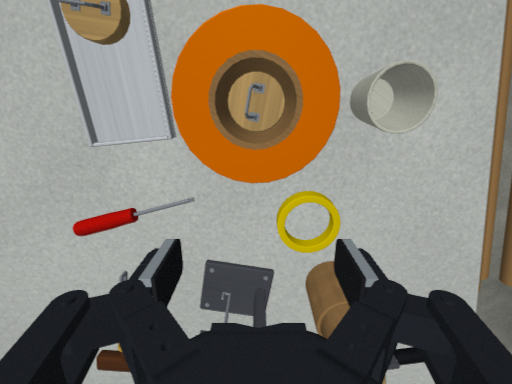

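```bash
python3 - <<'E'
from h import *
s=load('w2'); p=s['pixels'][:,:,::-1]
a=cv2.resize(p[45:155,205:310],(420,440),interpolation=2); b=cv2.resize(p[255:330,190:285],(380,300),interpolation=2)
o=np.zeros((440,800,3),np.uint8); o[:,:420]=a; o[:300,420:]=b; cv2.imwrite('pics/z3.png',o)
C=cloud(s)
for y in range(80,126,3): print(y,[ (round(float(C[y,x,2])*1000)) for x in range(238,276,2)])
print(s['origin'])
hsv=cv2.cvtColor(s['pixels'],cv2.COLOR_RGB2HSV)
m=((hsv[...,0]<12)&(hsv[...,1]>200)&(hsv[...,2]>120)&(C[...,2]>0.13)&(C[...,2]<0.15)).astype('uint8')
c=max(cv2.findContours(m,cv2.RETR_EXTERNAL,cv2.CHAIN_APPROX_NONE)[0],key=len)
W=np.array([onz(s,x,y,0.14)[:2] for x,y in c[:,0]])*1000
print(cv2.fitEllipse(W.astype(np.float32)))
hole=((C[...,2]<0.13)).astype('uint8'); hole[:, :205]=0; hole[:,310:]=0; hole[:45]=0; hole[155:]=0
n,l,stt,ce=cv2.connectedComponentsWithStats(hole); i=l[100,225]; 
c=max(cv2.findContours((l==i).astype('uint8'),cv2.RETR_EXTERNAL,cv2.CHAIN_APPROX_NONE)[0],key=len)
W=np.array([onz(s,x,y,0.14)[:2] for x,y in c[:,0]])*1000
print(stt[i],cv2.fitEllipse(W.astype(np.float32)))
E
```

```text
80 [43, 42, 42, 43, 43, 44, 43, 42, 43, 43, 43, 42, 43, 43, 42, 43, 42, 42, 43]
83 [43, 44, 42, 42, 43, 43, 42, 42, 44, 43, 45, 43, 42, 43, 42, 42, 44, 43, 42]
86 [43, 43, 43, 43, 43, 42, 74, 73, 68, 62, 52, 50, 44, 45, 43, 43, 42, 43, 44]
89 [42, 41, 43, 43, 43, 76, 76, 44, 43, 47, 50, 48, 43, 44, 41, 43, 41, 44, 43]
92 [43, 43, 43, 42, 43, 77, 77, 44, 43, 42, 44, 45, 44, 42, 43, 42, 42, 43, 43]
95 [42, 40, 42, 42, 43, 77, 42, 43, 42, 42, 43, 43, 44, 42, 42, 43, 42, 44, 44]
98 [43, 43, 41, 44, 76, 76, 41, 43, 43, 43, 43, 41, 41, 42, 42, 42, 43, 42, 42]
101 [42, 42, 42, 42, 76, 78, 43, 42, 42, 44, 42, 42, 42, 42, 43, 43, 43, 43, 43]
104 [42, 41, 42, 41, 77, 77, 44, 43, 41, 43, 42, 43, 42, 42, 42, 43, 44, 42, 42]
107 [42, 42, 43, 43, 76, 43, 401, 43, 42, 43, 43, 43, 45, 41, 43, 42, 41, 42, 43]
110 [43, 44, 43, 75, 77, 43, 42, 42, 43, 43, 42, 42, 42, 42, 42, 42, 42, 44, 44]
113 [43, 43, 43, 77, 76, 42, 43, 44, 44, 45, 43, 42, 44, 42, 44, 44, 44, 43, 42]
116 [42, 42, 43, 42, 74, 69, 63, 55, 50, 44, 44, 43, 44, 43, 41, 44, 42, 41, 43]
119 [42, 43, 43, 42, 42, 44, 44, 50, 50, 43, 44, 43, 43, 42, 43, 42, 43, 43, 42]
122 [42, 41, 43, 41, 43, 44, 42, 44, 44, 42, 42, 44, 42, 42, 42, 41, 42, 43, 42]
125 [41, 43, 43, 42, 42, 44, 42, 42, 42, 42, 42, 401, 43, 43, 42, 43, 43, 42, 30]
[ 0.63468576 -0.03225936  0.4013418 ]Traceback (most recent call last):
  File "<stdin>", line 10, in <module>
ValueError: max() iterable argument is empty
```

View pics/z3.png

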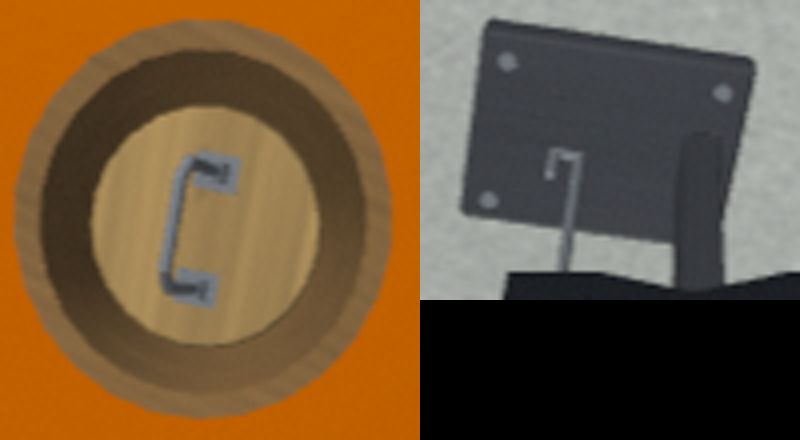

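```bash
python3 - <<'E'
from h import *
s=load('w2'); C=cloud(s)
m=np.zeros((384,512),bool); m[75:128,232:272]=1
cb=m&(C[...,2]>0.073)&(C[...,2]<0.082)
P=C[cb]; ys,xs=np.where(cb); W=np.array([onz(s,x,y,0.0755)[:2] for x,y in zip(xs,ys)])*1000
print(len(P),np.median(P[:,2]),P[:,2].max(),W.mean(0),cv2.minAreaRect(W.astype(np.float32)))
lg=m&(C[...,2]>0.0475)&(C[...,2]<0.073); print(C[lg].round(3))
fc=m&(C[...,2]<0.046)&(C[...,2]>0.03); print('face z',np.median(C[fc][:,2]))
# plug disc & bore rim
for zlo,zhi,zz in ((0.13,0.15,0.14),):
    h=cv2.cvtColor(s['pixels'],cv2.COLOR_RGB2HSV); print(h[20,256],h[100,190],C[100,190],C[20,256])
    m2=((h[...,0]<=12)&(h[...,1]>200)&(C[...,2]>.12)).astype('uint8'); print(m2.sum())
    if m2.sum():
        cs=cv2.findContours(m2,cv2.RETR_CCOMP,cv2.CHAIN_APPROX_NONE)[0]
        for c in cs:
            if len(c)>80:
                W=np.array([onz(s,x,y,0.14)[:2] for x,y in c[:,0]])*1000; print(len(c),cv2.fitEllipse(W.astype(np.float32)))
n=((C[...,2]<0.046)&(C[...,2]>0.036)); n[:,:200]=0;n[:,310:]=0;n[:50]=0;n[150:]=0
ys,xs=np.where(n); W=np.array([onz(s,x,y,0.0425)[:2] for x,y in zip(xs,ys)])*1000
print('plug',cv2.minEnclosingCircle(W.astype(np.float32)))
E
```

```text
120 0.07623279297781041 0.08179107183655171 [621.05924419 -26.88462839] ((615.7564697265625, -27.479686737060547), (57.767616271972656, 23.0145263671875), 78.35899353027344)
[[ 0.613  0.003  0.069]
 [ 0.614  0.004  0.063]
 [ 0.615  0.004  0.057]
 [ 0.616  0.005  0.051]
 [ 0.612  0.002  0.068]
 [ 0.613  0.003  0.062]
 [ 0.613  0.003  0.056]
 [ 0.614  0.004  0.05 ]
 [ 0.611  0.001  0.07 ]
 [ 0.611  0.002  0.063]
 [ 0.612  0.002  0.055]
 [ 0.613  0.003  0.049]
 [ 0.609  0.001  0.068]
 [ 0.61   0.001  0.062]
 [ 0.61   0.002  0.055]
 [ 0.611  0.002  0.05 ]
 [ 0.608  0.     0.062]
 [ 0.609  0.001  0.055]
 [ 0.61   0.001  0.05 ]
 [ 0.608 -0.     0.055]
 [ 0.607 -0.001  0.05 ]
 [ 0.63  -0.01   0.071]
 [ 0.631 -0.01   0.073]
 [ 0.632 -0.01   0.07 ]
 [ 0.631 -0.011  0.072]
 [ 0.632 -0.011  0.071]
 [ 0.633 -0.011  0.067]
 [ 0.634 -0.011  0.063]
 [ 0.635 -0.011  0.06 ]
 [ 0.637 -0.011  0.05 ]
 [ 0.638 -0.011  0.05 ]
 [ 0.639 -0.011  0.049]
 [ 0.631 -0.012  0.073]
 [ 0.632 -0.012  0.071]
 [ 0.633 -0.012  0.068]
 [ 0.634 -0.012  0.063]
 [ 0.635 -0.012  0.062]
 [ 0.636 -0.012  0.059]
 [ 0.638 -0.01
[... 1473 characters left out ...]

 [ 0.623 -0.05   0.05 ]
 [ 0.624 -0.05   0.05 ]
 [ 0.626 -0.05   0.05 ]
 [ 0.627 -0.05   0.048]
 [ 0.597 -0.048  0.048]
 [ 0.598 -0.049  0.055]
 [ 0.598 -0.05   0.062]
 [ 0.598 -0.05   0.053]
 [ 0.599 -0.05   0.068]
 [ 0.599 -0.051  0.061]
 [ 0.599 -0.052  0.053]
 [ 0.599 -0.052  0.067]
 [ 0.6   -0.053  0.059]
 [ 0.6   -0.053  0.053]
 [ 0.6   -0.053  0.067]
 [ 0.601 -0.054  0.061]
 [ 0.602 -0.054  0.055]
 [ 0.602 -0.055  0.069]
 [ 0.602 -0.055  0.062]
 [ 0.603 -0.056  0.055]
 [ 0.603 -0.057  0.048]]
face z 0.04261703543983314
[ 15 255 195] [ 15 255 193] [ 0.57202457 -0.01831802  0.14010429] [0.64428073 0.0353184  0.13975751]
3
plug ((631.249267578125, -30.48933982849121), 38.88405227661133)
```

```bash
python3 - <<'E'
from h import *
s=load('w2'); C=cloud(s)
R=np.hypot(C[...,0]-0.632,C[...,1]+0.031)
cb=(R<0.027)&(C[...,2]>0.0735)&(C[...,2]<0.082)
P=C[cb]; ys,xs=np.where(cb); W=np.array([onz(s,x,y,0.0765)[:2] for x,y in zip(xs,ys)])*1000
print(len(P),np.median(P[:,2]),W.mean(0),cv2.minAreaRect(W.astype(np.float32)),cv2.fitLine(W.astype(np.float32),cv2.DIST_L2,0,.01,.01).ravel())
h=cv2.cvtColor(s['pixels'],cv2.COLOR_RGB2HSV)
m2=((h[...,0]>=10)&(h[...,0]<=17)&(h[...,1]>240)&(C[...,2]>.13)&(C[...,2]<.15)).astype('uint8')
for c in cv2.findContours(m2,cv2.RETR_CCOMP,cv2.CHAIN_APPROX_NONE)[0]:
    if len(c)>80:
        W=np.array([onz(s,x,y,0.14)[:2] for x,y in c[:,0]])*1000; print(len(c),cv2.fitEllipse(W.astype(np.float32)))
# tray & plug b
print('plugb face'); n=(C[...,2]<0.034)&(C[...,2]>0.026)&(h[...,1]>60); n[:,150:]=0;n[60:]=0; print(C[n].mean(0),C[n].min(0),C[n].max(0))
E
python3 - <<'E'
from h import *
s=load('scene0'); im=s['pixels'][160:215,260:345,::-1]
cv2.imwrite('pics/z4.png',cv2.resize(im,(765,495),interpolation=3))
E
```

```text
108 0.07627349624549803 [622.54842437 -26.88009383] ((622.7376708984375, -27.105758666992188), (34.793697357177734, 4.689635753631592), 69.25347137451172) [ 3.5108641e-01  9.3634307e-01  6.2254840e+02 -2.6880095e+01]
493 ((632.056640625, -30.24941635131836), (155.436279296875, 155.4891815185547), 174.73841857910156)
281 ((631.9762573242188, -30.642929077148438), (90.01860046386719, 90.86149597167969), 93.74020385742188)
plugb face
[0.45350644 0.09776727 0.02966452] [0.4177195  0.07531887 0.02600925] [0.49100112 0.12165673 0.0322312 ]
```

View pics/z4.png

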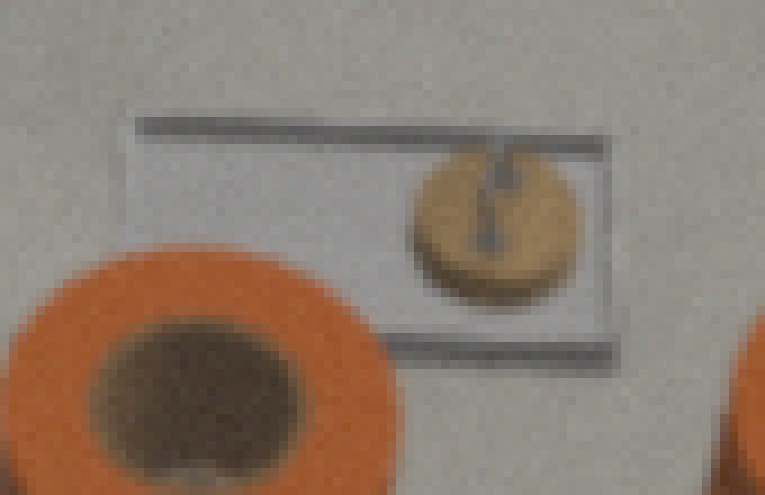

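```bash
python3 - <<'E'
from h import *
s=load('w2')
for u,v in ((93,146),(173,137),(60,10),(150,10)): print(u,v,onz(s,u,v,0.022).round(4))
s=load('side0'); cv2.imwrite('pics/z5.png',cv2.resize(s['pixels'][230:310,195:290,::-1],(760,640))[:600])
s=load('scene0'); 
k=9.0
for u,v in ((137,120),(608,145),(612,365)): 
    print('scene',onz(s,260+u/k,160+v/k,0.022).round(4))
E
```

```text
93 146 [ 0.391  -0.0488  0.022 ]
173 137 [ 0.5075 -0.0562  0.022 ]
60 10 [0.4116 0.1182 0.022 ]
150 10 [0.5213 0.0989 0.022 ]
scene [ 0.3968 -0.0406  0.022 ]
scene [0.4143 0.1684 0.022 ]
scene [0.5341 0.1581 0.022 ]
```

View pics/z5.png

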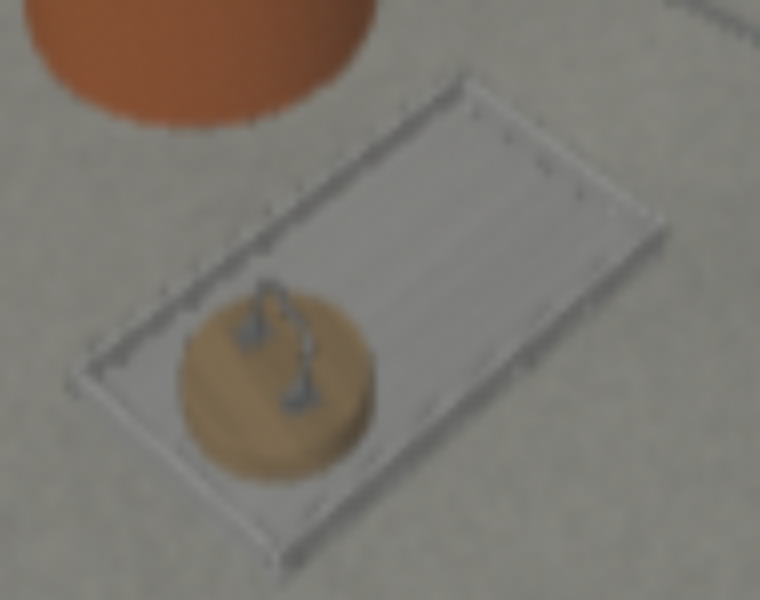

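```bash
python3 - <<'E'
from h import *
s=load('side0'); Q=[]
for u,v in ((463,80),(665,225),(285,562),(82,372)):
    q=onz(s,195+u/8,230+v/8,0.022); Q.append(q); print(q.round(4))
Q=np.array(Q); print(Q.mean(0))
e=Q[3]+Q[2]-Q[0]-Q[1]; print('ang',np.degrees(np.arctan2(e[1],e[0])), [np.linalg.norm(Q[i]-Q[i-1]) for i in range(4)])
C=cloud(s); h=cv2.cvtColor(s['pixels'],cv2.COLOR_RGB2HSV)
m=(C[...,2]>0.025)&(C[...,2]<0.034)&(h[...,1]>60); m[:260]=0;m[300:]=0;m[:,:210]=0;m[:,250:]=0
print(C[m].min(0),C[m].max(0))
E
```

```text
[ 0.4947 -0.055   0.022 ]
[ 0.3815 -0.0476  0.022 ]
[0.3958 0.1678 0.022 ]
[0.5123 0.1566 0.022 ]
[0.44609949 0.05547986 0.022     ]
ang 85.73281903095449 [np.float64(0.21234407223568036), np.float64(0.11342927336307879), np.float64(0.21582037718220004), np.float64(0.11705607516460723)]
[0.4154753  0.07347243 0.02507162] [0.4871602  0.14829842 0.03396541]
```

```bash
python3 - <<'E'
from h import *
plan([0.44,-0.03,0.31],80)
E
```

```text
[0.0122, -0.048, -0.0197, 0.0, 1]
[0.0122, -0.048, -0.0197, 0.0, 1]
[0.0122, -0.048, -0.0197, 0.0, 1]
[0.0122, -0.048, -0.0197, 0.0, 1]
```

Call:
apply_moves --plan '[0.0122,-0.048,-0.0197,0,1,0.0122,-0.048,-0.0197,0,1,0.0122,-0.048,-0.0197,0,1,0.0122,-0.048,-0.0197,0,1,0,0,0,0,1]'

```text
clock: 3.0
position: [0.4393, -0.0294, 0.3131]
eef_rot: [[0.173, 0.985, 0.007], [0.985, -0.173, -0.001], [-0.0, 0.007, -1.0]]
wrist_force: [0.5, -1.3, 0.8]
gripper_width: 0.0853
```

```bash
python3 - <<'E'
from h import *
s=snap('wrist','w3'); st(); cv2.imwrite('pics/w3z.png',cv2.resize(s['pixels'][:250,130:400,::-1],(648,600)))
E
```

```text
t 3.05 p [ 0.4403 -0.0298  0.3121] ang 80.05 tilt [ 0.0062 -0.0016 -1.    ] F [-0.7   0.09  0.49] M [-0.014 -0.023 -0.018] w 0.0856
```

View pics/w3.png

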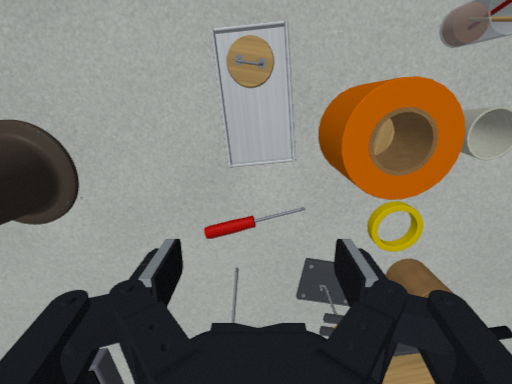

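```bash
python3 - <<'E'
from h import *
s=load('w3'); C=cloud(s)
Q=np.array([onz(s,u,v,0.022) for u,v in ((213,28),(286,22),(295.5,159),(231,167))]); print(Q.round(4),Q.mean(0),[np.linalg.norm(Q[i]-Q[i-1]).round(3) for i in range(4)])
e=Q[0]+Q[1]-Q[2]-Q[3]; print('ang',np.degrees(np.arctan2(e[1],e[0])))
h=cv2.cvtColor(s['pixels'],cv2.COLOR_RGB2HSV); m=(h[...,1]>70).astype('uint8'); m[:30]=0;m[90:]=0;m[:,:220]=0;m[:,280:]=0
ys,xs=np.where(m); W=np.array([onz(s,x,y,0.03)[:2] for x,y in zip(xs,ys)]); print(cv2.minEnclosingCircle((W*1000).astype(np.float32)))
plan([0.5305,-0.3327,0.25],65.7)
E
```

```text
[[ 0.4066  0.1693  0.022 ]
 [ 0.518   0.1581  0.022 ]
 [ 0.5049 -0.0547  0.022 ]
 [ 0.3894 -0.0491  0.022 ]] [0.45473394 0.0558772  0.022     ] [np.float64(0.219), np.float64(0.112), np.float64(0.213), np.float64(0.116)]
ang 85.99085804419346
((453.8824462890625, 112.21695709228516), 37.02834701538086)
[-0.0471, 0.0235, 0.0103, 2.4, 1]
[-0.0461, 0.0255, 0.0103, 2.4, 1]
[-0.045, 0.0274, 0.0103, 2.4, 1]
[-0.0438, 0.0292, 0.0103, 2.4, 1]
[-0.0426, 0.031, 0.0103, 2.4, 1]
[-0.0412, 0.0328, 0.0103, 2.4, 1]
```

Call:
apply_moves --plan '[-0.0471,0.0235,0.0103,2.4,1,-0.0461,0.0255,0.0103,2.4,1,-0.045,0.0274,0.0103,2.4,1,-0.0438,0.0292,0.0103,2.4,1,-0.0426,0.031,0.0103,2.4,1]'

```text
clock: 3.68
position: [0.516, -0.2847, 0.2569]
eef_rot: [[0.376, 0.927, 0.0], [0.927, -0.376, -0.0], [-0.0, 0.0, -1.0]]
wrist_force: [0.1, 0.3, -0.9]
gripper_width: 0.0855
```

Call:
apply_moves --plan '[-0.0412,0.0328,0.0103,2.4,1,0,0,0,0,1,0,0,0,0,1]'

```text
clock: 4.05
position: [0.5301, -0.3323, 0.2466]
eef_rot: [[0.412, 0.911, -0.001], [0.911, -0.412, 0.001], [0.001, -0.002, -1.0]]
wrist_force: [1.0, -0.0, 0.0]
gripper_width: 0.0851
```

```bash
python3 - <<'E'
from h import *
st(); s=snap('wrist','w4')
plan([0.5305,-0.3327,0.155],65.7,step=0.03)
C=cloud(s)
hsv=cv2.cvtColor(s['pixels'],cv2.COLOR_RGB2HSV)
wood=(hsv[...,1]>120)&(hsv[...,2]<110)&((hsv[...,0]<14))&(C[...,2]>0.165)&(C[...,2]<0.185)
ys,xs=np.where(wood); W=np.array([onz(s,x,y,0.176)[:2] for x,y in zip(xs,ys)])
print(len(xs),cv2.minAreaRect((W*1000).astype(np.float32)))
E
```

```text
t 4.05 p [ 0.5301 -0.3323  0.2466] ang 65.64 tilt [-0.0013  0.0012 -1.    ] F [ 0.96 -0.02  0.03] M [-0.002  0.003 -0.004] w 0.0851
[-0.0002, 0.0002, 0.0231, 0.0, 1]
[-0.0002, 0.0002, 0.0231, 0.0, 1]
[-0.0002, 0.0002, 0.0231, 0.0, 1]
[-0.0002, 0.0002, 0.0231, 0.0, 1]
1172 ((531.7848510742188, -332.62554931640625), (81.92096710205078, 14.374809265136719), 65.26349639892578)
```

View pics/w4.png

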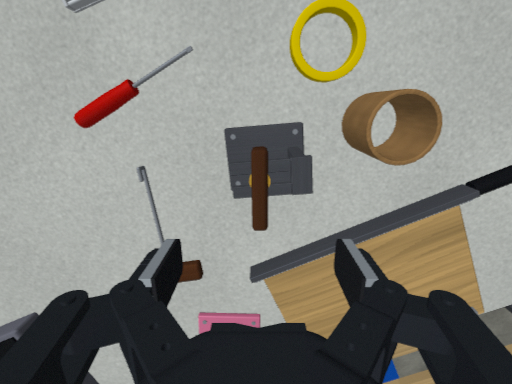

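Call:
apply_moves --plan '[0,0.001,0.0305,0,1,0,0,0.0305,0,1,0,0,0.0305,0,1,0,0,0,0,1]'

```text
clock: 4.6
position: [0.5296, -0.3292, 0.1539]
eef_rot: [[0.409, 0.912, -0.005], [0.912, -0.409, 0.003], [0.001, -0.006, -1.0]]
wrist_force: [-0.5, 1.1, 0.1]
gripper_width: 0.085
```

Call:
apply_moves --plan '[0,0,0,0,-1,0,0,0,0,-1,0,0,0,0,-1,0,0,0,0,-1,0,0,0,0,-1]' --squeeze 60

```text
clock: 5.22
position: [0.5316, -0.3318, 0.1564]
eef_rot: [[0.411, 0.912, 0.0], [0.912, -0.411, -0.0], [-0.0, 0.0, -1.0]]
wrist_force: [0.0, -0.5, -0.2]
gripper_width: -0.0001
```

```bash
python3 - <<'E'
from h import *
st(); s=snap('side','s5')
cv2.imwrite('pics/s5z.png',cv2.resize(s['pixels'][120:240,230:390,::-1],(800,600)))
E
```

```text
t 5.22 p [ 0.5316 -0.3318  0.1564] ang 65.75 tilt [ 2.e-04 -2.e-04 -1.e+00] F [ 0.05 -0.48 -0.2 ] M [-0.029 -0.019 -0.078] w -0.0001
```

View pics/s5z.png

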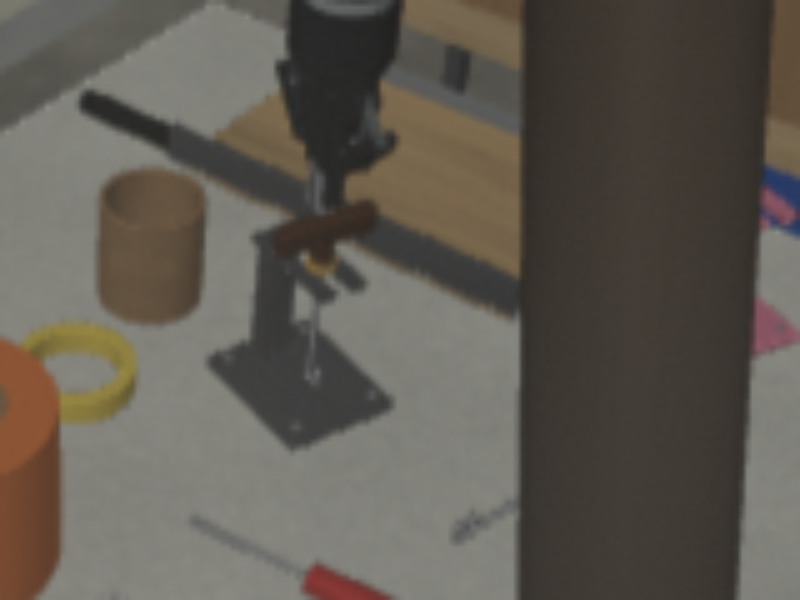

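```bash
python3 - <<'E'
from h import *
s=snap('wrist','w6'); st(); C=cloud(s)
hsv=cv2.cvtColor(s['pixels'],cv2.COLOR_RGB2HSV)
wood=(hsv[...,1]>120)&(hsv[...,2]<110)&((hsv[...,0]<14))&(C[...,2]>0.14)&(C[...,2]<0.2)
ys,xs=np.where(wood); print(C[wood].min(0),C[wood].max(0),np.median(C[wood],0))
W=np.array([onz(s,x,y,0.176)[:2] for x,y in zip(xs,ys)])
print(len(xs),cv2.minAreaRect((W*1000).astype(np.float32)))
cv2.imwrite('pics/w6z.png',s['pixels'][:,:,::-1])
E
```

```text
t 5.33 p [ 0.5315 -0.3317  0.1561] ang 65.75 tilt [-1.e-04  1.e-04 -1.e+00] F [ 0.6  -0.26  0.49] M [ 0.007  0.052 -0.028] w 0.0
[ 0.52789118 -0.33044222  0.15611119] [ 0.55327773 -0.29451743  0.17700474] [ 0.5419044  -0.3087987   0.17503515]
1335 ((541.9815673828125, -309.419921875), (37.604957580566406, 14.565176963806152), 64.96770477294922)
```

View pics/w6.png

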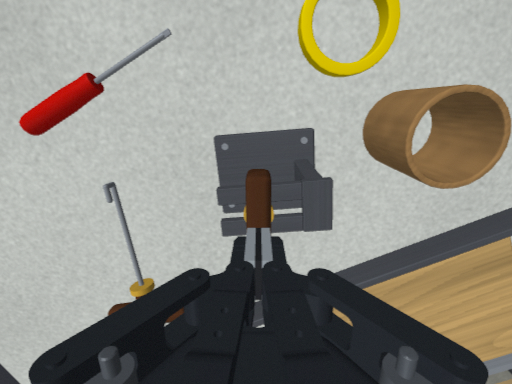

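```bash
python3 - <<'E'
from h import *
s=snap('scene','sc6'); cv2.imwrite('pics/sc6z.png',cv2.resize(s['pixels'][140:230,160:260,::-1],(666,600),interpolation=2))
E
```

```text
(no output)
```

View pics/sc6z.png

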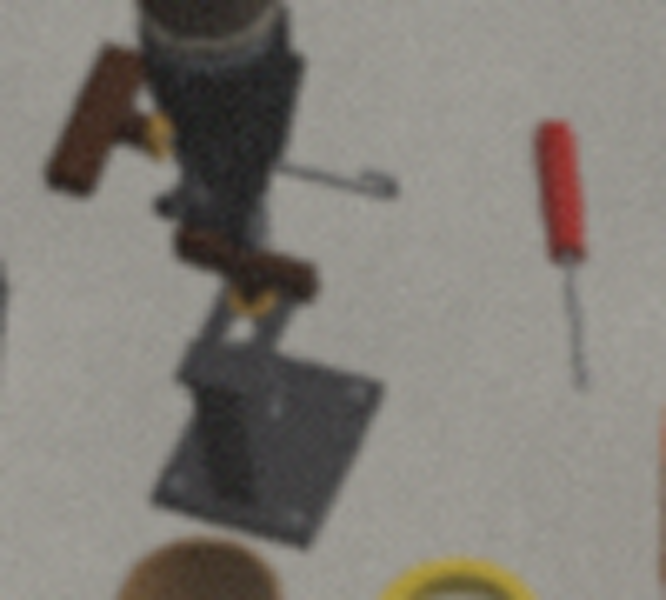

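```bash
python3 - <<'E'
from h import *
s=load('w6'); C=cloud(s)
print(proj(s,[0.5315,-0.3317,0.156]),proj(s,[0.5315,-0.3317,0.176]))
for y in range(205,300,8): print(y,[tuple((C[y,x]*1000).round().astype(int)) for x in range(240,281,5)])
cv2.imwrite('pics/w6z.png',cv2.resize(s['pixels'][160:310,180:340,::-1],(640,600),interpolation=2))
s=load('s5');print('side',(proj(s,[0.5315,-0.3317,0.156])-[230,120])*5,(proj(s,[0.5315,-0.3317,0.176])-[230,120])*5)
s=load('sc6');print('sc',(proj(s,[0.5315,-0.3317,0.156])-[160,140])*6.66,(proj(s,[0.5315,-0.3317,0.176])-[160,140])*6.66)
E
```

```text
[257.39756649 221.94035188] [257.30744881 235.29350276]
205 [(np.int64(493), np.int64(-362), np.int64(12)), (np.int64(532), np.int64(-311), np.int64(172)), (np.int64(536), np.int64(-311), np.int64(176)), (np.int64(538), np.int64(-313), np.int64(175)), (np.int64(541), np.int64(-314), np.int64(175)), (np.int64(544), np.int64(-315), np.int64(174)), (np.int64(547), np.int64(-317), np.int64(172)), (np.int64(534), np.int64(-381), np.int64(11)), (np.int64(540), np.int64(-383), np.int64(12))]
213 [(np.int64(485), np.int64(-376), np.int64(0)), (np.int64(522), np.int64(-329), np.int64(136)), (np.int64(534), np.int64(-316), np.int64(175)), (np.int64(536), np.int64(-317), np.int64(175)), (np.int64(539), np.int64(-319), np.int64(175)), (np.int64(542), np.int64(-320), np.int64(175)), (np.int64(545), np.int64(-322), np.int64(173)), (np.int64(528), np.int64(-396), np.int64(0)), (np.int64(534), np.int64(-398), np.int64(0))]
221 [(np.int64(514), np.int64(-336), np.int64(130)), (np.int64(519), np.int64(-336), np.int64(135)), (np.int64(531), np.int64(-321), np.int64(175)), (np.int64(534), np.int64(-322)
[... 3608 characters left out ...]
(np.int64(541), np.int64(-322), np.int64(241)), (np.int64(543), np.int64(-323), np.int64(241)), (np.int64(545), np.int64(-324), np.int64(241))]
293 [(np.int64(533), np.int64(-314), np.int64(251)), (np.int64(535), np.int64(-314), np.int64(252)), (np.int64(533), np.int64(-323), np.int64(241)), (np.int64(528), np.int64(-338), np.int64(221)), (np.int64(530), np.int64(-338), np.int64(222)), (np.int64(538), np.int64(-325), np.int64(241)), (np.int64(543), np.int64(-318), np.int64(251)), (np.int64(544), np.int64(-319), np.int64(251)), (np.int64(546), np.int64(-319), np.int64(252))]
side [315.82286433 239.34098024] [318.24575472 217.37379671]
sc [248.71106662 268.51619726] [244.93718278 245.78839489]
```

View pics/w6z.png

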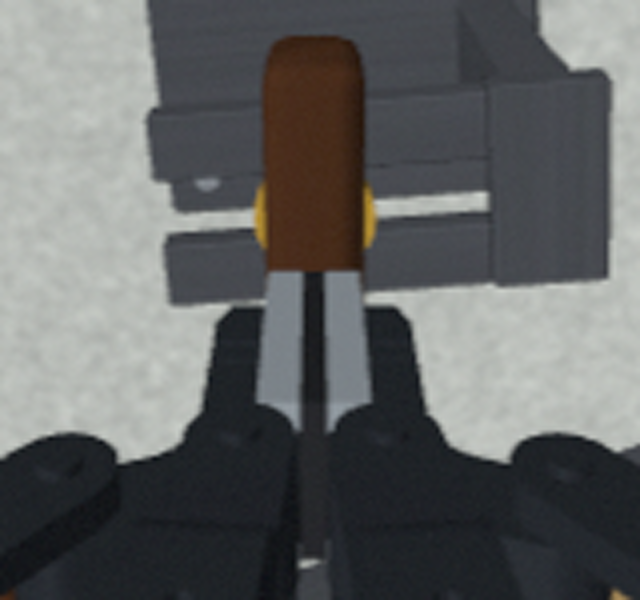

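```bash
python3 - <<'E'
from h import *
for tag,tz in (('w4',0.2466),('w1',0.3795),('w6',.1561)):
    s=load(tag); C=cloud(s); C=C.copy(); r=s['range_z']
    m=(C[...,2]>tz-0.02)&(r>0)&(r<0.35); m[:150]=0
    m[ :,:]&=True
    z=np.where(m,C[...,2],9)
    # tips: pixels rows 230-300
    sub=z[225:300]; i=np.argsort(sub.ravel())[:400:40]
    print(tag,[(int(k//512)+225,int(k%512),(C[int(k//512)+225,int(k%512)]*1000).round().astype(int).tolist()) for k in i])
E
```

```text
w4 [(253, 334, [570, -350, 287]), (251, 335, [570, -348, 289]), (259, 335, [569, -352, 291]), (251, 336, [571, -346, 291]), (239, 175, [495, -304, 292]), (256, 179, [492, -314, 293]), (256, 178, [492, -313, 293]), (241, 172, [494, -304, 294]), (241, 343, [576, -340, 295]), (250, 176, [494, -309, 295])]
w1 [(264, 333, [571, -349, 421]), (240, 336, [573, -333, 423]), (263, 181, [487, -332, 424]), (240, 178, [490, -318, 425]), (244, 178, [489, -320, 425]), (268, 180, [487, -334, 426]), (246, 177, [489, -320, 427]), (244, 339, [574, -333, 427]), (241, 170, [487, -316, 428]), (242, 163, [483, -316, 428])]
w6 [(231, 270, [539, -335, 170]), (226, 268, [540, -329, 175]), (226, 257, [534, -325, 177]), (236, 244, [528, -322, 191]), (230, 267, [541, -323, 192]), (238, 273, [543, -329, 193]), (232, 268, [542, -324, 194]), (233, 249, [532, -319, 195]), (234, 259, [537, -322, 196]), (235, 268, [542, -324, 197])]
```

Call:
apply_moves --plan '[0,0,0,0,1,0,0,0,0,1,0,0,0,0,1,0,0,0,0,1,0,0,0,0,1]'

```text
clock: 6.0
position: [0.5315, -0.3317, 0.1562]
eef_rot: [[0.411, 0.912, 0.0], [0.912, -0.411, -0.0], [-0.0, 0.0, -1.0]]
wrist_force: [0.7, -0.2, 0.1]
gripper_width: 0.0853
```

Call:
apply_moves --plan '[0,0,0.014,0,1,0,0,0.014,0,1,0,0,0,0,1]'

```text
clock: 6.38
position: [0.5298, -0.3304, 0.1254]
eef_rot: [[0.411, 0.912, -0.004], [0.912, -0.411, 0.003], [0.001, -0.005, -1.0]]
wrist_force: [0.2, -0.3, -0.1]
gripper_width: 0.0853
```

Call:
apply_moves --plan '[0,0,0,0,-1,0,0,0,0,-1,0,0,0,0,-1,0,0,0,0,-1,0,0,0,0,-1]' --squeeze 60

```text
clock: 7.0
position: [0.532, -0.332, 0.1288]
eef_rot: [[0.411, 0.912, 0.001], [0.912, -0.411, -0.001], [-0.0, 0.001, -1.0]]
wrist_force: [0.9, 0.1, 1.6]
gripper_width: 0.0147
```

```bash
python3 - <<'E'
from h import *
st(); s=snap('side','s7'); w=snap('wrist','w7')
cv2.imwrite('pics/s7z.png',np.hstack([cv2.resize(s['pixels'][120:240,260:360,::-1],(400,480)),cv2.resize(w['pixels'][160:310,195:320,::-1],(400,480))]))
E
```

```text
t 7.0 p [ 0.532  -0.332   0.1288] ang 65.76 tilt [ 1.1e-03 -7.0e-04 -1.0e+00] F [0.92 0.08 1.61] M [ 0.025 -0.015 -0.001] w 0.0147
```

View pics/s7z.png

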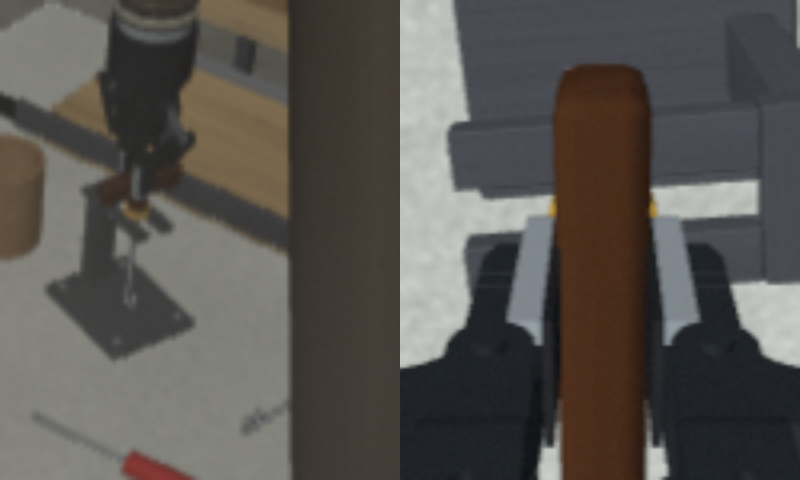

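Call:
apply_moves --plan '[0,0,-0.02,0,-1,0,0,-0.04,0,-1,0,0,-0.05,0,-1,0,0,-0.05,0,-1,0,0,0,0,-1]'

```text
clock: 7.72
position: [0.5344, -0.3338, 0.2959]
eef_rot: [[0.411, 0.912, 0.01], [0.912, -0.411, -0.007], [-0.003, 0.012, -1.0]]
wrist_force: [0.4, 0.0, -0.8]
gripper_width: 0.0146
```

```bash
python3 - <<'E'
from h import *
st(); s=snap('side','s8'); w=snap('wrist','w8'); c=snap('scene','c8')
cv2.imwrite('pics/s8z.png',np.hstack([cv2.resize(s['pixels'][80:220,250:350,::-1],(300,420)),cv2.resize(w['pixels'][100:310,180:330,::-1],(300,420)), cv2.resize(c['pixels'][110:215,165:215,::-1],(200,420))]))
E
```

```text
t 7.72 p [ 0.5344 -0.3338  0.2959] ang 65.76 tilt [ 0.0102 -0.0075 -0.9999] F [ 0.42  0.05 -0.84] M [ 0.022 -0.015 -0.003] w 0.0146
```

View pics/s8z.png

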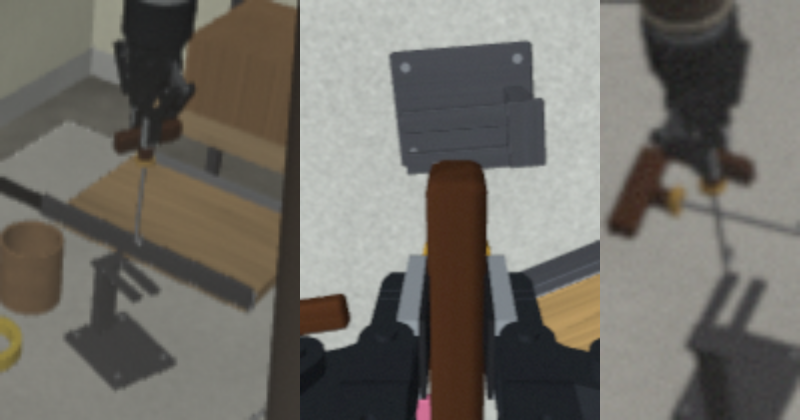

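```bash
python3 - <<'E'
from h import *
plan([0.6393,-0.0332,0.288],69.4,g=-1)
E
```

```text
[0.0527, -0.0039, -0.0001, -0.6, -1]
[0.0528, -0.0033, -0.0001, -0.6, -1]
[0.0528, -0.0028, -0.0001, -0.6, -1]
[0.0528, -0.0022, -0.0001, -0.6, -1]
[0.0528, -0.0017, -0.0001, -0.6, -1]
[0.0528, -0.0011, -0.0001, -0.6, -1]
```

Call:
apply_moves --plan '[0.0527,-0.0039,0,-0.6,-1,0.0528,-0.0033,0,-0.6,-1,0.0528,-0.0028,0,-0.6,-1,0.0528,-0.0022,0,-0.6,-1,0.0528,-0.0017,0,-0.6,-1]'

```text
clock: 8.5
position: [0.6208, -0.0815, 0.2853]
eef_rot: [[0.362, 0.932, -0.005], [0.932, -0.362, 0.001], [-0.001, -0.005, -1.0]]
wrist_force: [0.5, -0.3, -0.3]
gripper_width: 0.0143
```

Call:
apply_moves --plan '[0.0528,-0.0011,0,-0.6,-1,0,0,0,0,-1,0,0,0,0,-1,0,0,0,0,-1]'

```text
clock: 9.0
position: [0.6393, -0.0351, 0.2871]
eef_rot: [[0.354, 0.935, -0.002], [0.935, -0.354, -0.0], [-0.001, -0.002, -1.0]]
wrist_force: [1.3, -0.0, -0.1]
gripper_width: 0.0143
```

```bash
python3 - <<'E'
from h import *
st(); s=snap('side','s9'); w=snap('wrist','w9'); c=snap('scene','c9')
cv2.imwrite('pics/s9z.png',np.hstack([cv2.resize(s['pixels'][120:270,170:270,::-1],(400,600)),cv2.resize(c['pixels'][120:220,250:317,::-1],(400,600))]))
E
```

```text
t 9.0 p [ 0.6393 -0.0351  0.2871] ang 69.26 tilt [-2.1e-03 -2.0e-04 -1.0e+00] F [ 1.29 -0.02 -0.1 ] M [ 0.004 -0.038  0.007] w 0.0143
```

View pics/s9z.png

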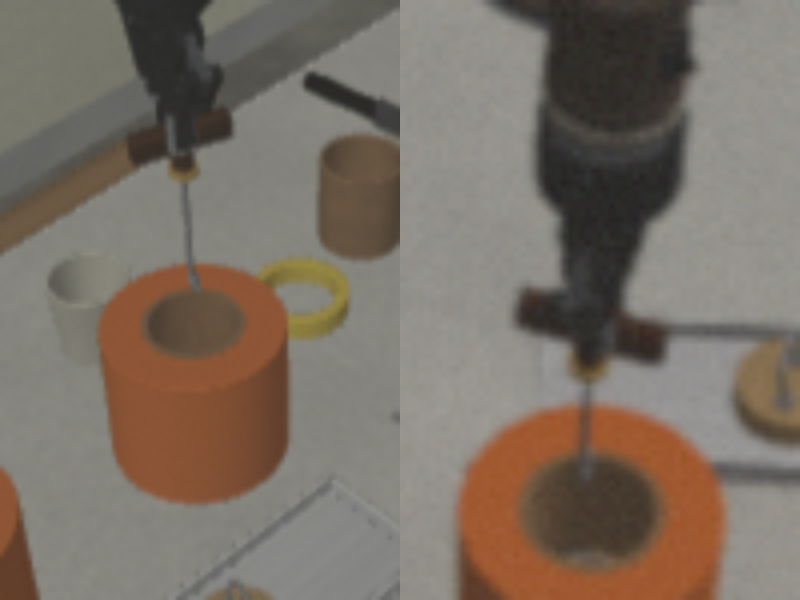

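View pics/w9.png

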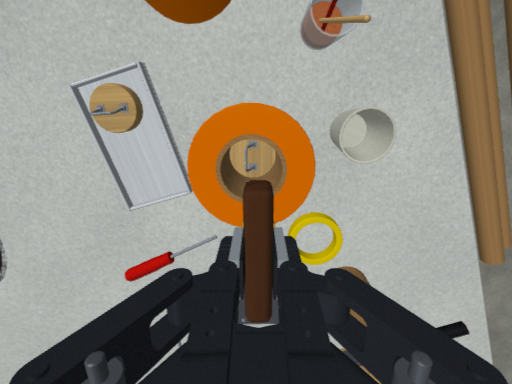

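```bash
python3 - <<'E'
from h import *
s=load('s9'); c=load('c9')
cv2.imwrite('pics/a.png',np.hstack([cv2.resize(s['pixels'][155:205,200:233,::-1],(396,600),interpolation=0),cv2.resize(c['pixels'][170:215,265:295,::-1],(400,600),interpolation=0)]))
# expected projections with bar centre = TCP+0.035, foot=TCP-0.111
p=np.array([0.6393,-0.0340,0.287])
for t in (s,c): print([proj(t,p+[0,0,dz]).round(1) for dz in (-0.111,-0.08,-0.04,0,0.035)])
E
```

```text
[array([215.7, 191.3]), array([215.2, 184.1]), array([214.5, 174.3]), array([213.7, 164.1]), array([213. , 154.7])]
[array([281. , 200.3]), array([281.3, 195.1]), array([281.8, 188. ]), array([282.3, 180.7]), array([282.7, 174.1])]
```

View pics/a.png

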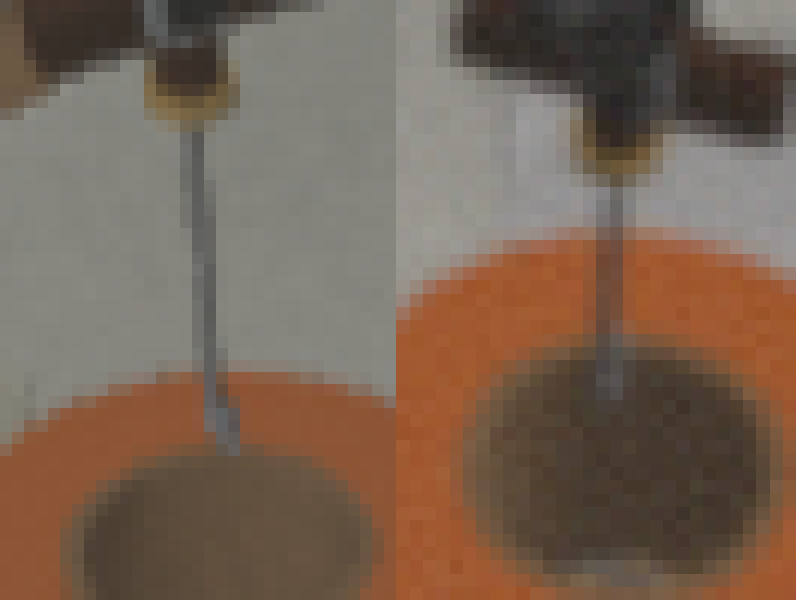

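```bash
python3 - <<'E'
from h import *
for tag in ('side0','scene0','s9','c9','w9'):
    s=load(tag); C=cloud(s); h=cv2.cvtColor(s['pixels'],cv2.COLOR_RGB2HSV)
    m=((h[...,0]<=17)&(h[...,1]>140)&(h[...,2]>70)&(C[...,2]>.133)&(C[...,2]<.147)&(np.hypot(C[...,0]-.632,C[...,1]+.03)<.1)).astype('uint8')
    for c in cv2.findContours(m,cv2.RETR_CCOMP,cv2.CHAIN_APPROX_NONE)[0]:
        if len(c)>40:
            W=np.array([onz(s,x,y,0.14)[:2] for x,y in c[:,0]])*1000; (a,b,_)=cv2.fitEllipse(W.astype(np.float32)); print(tag,len(c),np.round(a,1),np.round(b,1))
E
```

```text
side0 116 [627.6 -29.4] [155.  159.6]
side0 67 [633.  -34.3] [93.7 97. ]
scene0 121 [636.9 -30.3] [153.  155.5]
scene0 66 [632.  -30.1] [90.3 91.8]
s9 185 [627.8 -29.3] [146.4 150.4]
c9 193 [638.1 -30.6] [144.7 145.6]
w9 539 [632.4 -28.5] [145.6 148.5]
```

```bash
python3 - <<'E'
from h import *
s=load('w9'); C=cloud(s); h=cv2.cvtColor(s['pixels'],cv2.COLOR_RGB2HSV)
m=(C[...,2]>0.32)&(C[...,2]<0.35)&(h[...,0]<14)&(h[...,1]>100)
print(m.sum(),np.median(C[m][:,2]))
ys,xs=np.where(m); W=np.array([onz(s,x,y,np.median(C[m][:,2]))[:2] for x,y in zip(xs,ys)])*1000
r=cv2.minAreaRect(W.astype(np.float32)); print('bar',r)
cb=(np.hypot(C[...,0]-0.632,C[...,1]+0.031)<.027)&(C[...,2]>0.0725)&(C[...,2]<0.083)
ys,xs=np.where(cb); W=np.array([onz(s,x,y,0.0765)[:2] for x,y in zip(xs,ys)])*1000
print('cb',len(xs),cv2.minAreaRect(W.astype(np.float32)),cv2.fitLine(W.astype(np.float32),cv2.DIST_L2,0,.01,.01).ravel())
st()
E
```

```text
3717 0.33382284814174373
bar ((639.8169555664062, -35.17448806762695), (85.28765869140625, 15.313884735107422), 69.41328430175781)
cb 68 ((622.531494140625, -26.300771713256836), (35.6578483581543, 2.9620323181152344), 68.46077728271484) [ 3.6418140e-01  9.3132806e-01  6.2296936e+02 -2.5530428e+01]
t 9.15 p [ 0.6398 -0.0351  0.2881] ang 69.25 tilt [-3.e-04 -1.e-04 -1.e+00] F [-0.04  0.09 -2.21] M [-0.001 -0.01  -0.048] w 0.0146
```

Call:
apply_moves --plan '[0.002,0,0.03,0,-1,0,0,0.035,0,-1,0,0,0.025,0,-1,0,0,0,0,-1,0,0,0,0,-1]'

```text
clock: 9.78
position: [0.6417, -0.0325, 0.1996]
eef_rot: [[0.353, 0.936, 0.002], [0.936, -0.353, -0.0], [0.0, 0.002, -1.0]]
wrist_force: [-0.2, 1.0, -1.4]
gripper_width: 0.0148
```

```bash
python3 - <<'E'
from h import *
st(); s=snap('wrist','w10'); cv2.imwrite('pics/w10z.png',cv2.resize(s['pixels'][80:280,150:350,::-1],(600,600),interpolation=2))
C=cloud(s)
cb=(np.hypot(C[...,0]-0.632,C[...,1]+0.031)<.027)&(C[...,2]>0.0725)&(C[...,2]<0.083)
ys,xs=np.where(cb); W=np.array([onz(s,x,y,0.0765)[:2] for x,y in zip(xs,ys)])*1000
if len(W)>5: print('cb',len(xs),cv2.minAreaRect(W.astype(np.float32)))
E
```

```text
t 9.78 p [ 0.6417 -0.0325  0.1996] ang 69.31 tilt [ 2.1e-03 -3.0e-04 -1.0e+00] F [-0.15  1.04 -1.37] M [0.    0.016 0.007] w 0.0148
cb 96 ((623.1149291992188, -26.308279037475586), (35.835113525390625, 3.5068552494049072), 68.26513671875)
```

View pics/w10z.png

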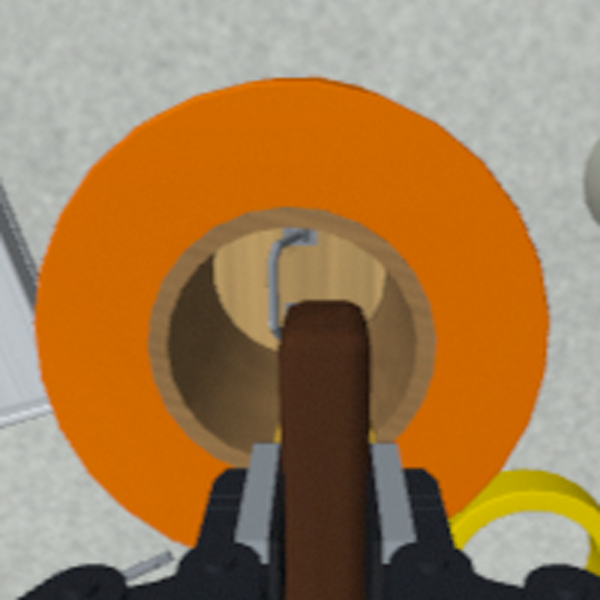

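Call:
apply_moves --plan '[0,0,0.014,0,-1,0,0,0.014,0,-1,0,0,0.012,0,-1,0,0,0,0,-1,0,0,0,0,-1]'

```text
clock: 10.45
position: [0.641, -0.0319, 0.1581]
eef_rot: [[0.353, 0.936, 0.0], [0.936, -0.353, 0.0], [0.0, 0.0, -1.0]]
wrist_force: [-0.1, 0.1, -0.2]
gripper_width: 0.0146
```

```bash
python3 - <<'E'
from h import *
st(); s=snap('wrist','w11'); st();cv2.imwrite('pics/w11z.png',cv2.resize(s['pixels'][80:280,150:350,::-1],(600,600),interpolation=2))
E
```

```text
t 10.45 p [ 0.641  -0.0319  0.1581] ang 69.36 tilt [ 0.  0. -1.] F [-0.06  0.1  -0.16] M [ 0.001 -0.018  0.011] w 0.0146
t 10.5 p [ 0.6413 -0.032   0.1585] ang 69.36 tilt [ 8.e-04 -1.e-04 -1.e+00] F [-0.15 -0.31 -1.27] M [0.034 0.007 0.023] w 0.0147
```

View pics/w11z.png

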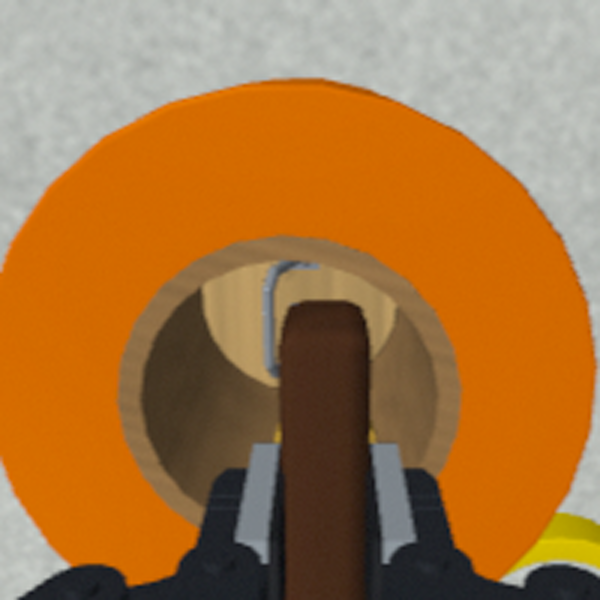

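Call:
apply_moves --plan '[0,-0.004,0,0,-1,0,-0.004,0,0,-1,0,-0.004,0,0,-1,0,0,0,0,-1]'

```text
clock: 11.0
position: [0.6292, -0.0275, 0.1583]
eef_rot: [[0.352, 0.936, -0.0], [0.936, -0.352, 0.0], [-0.0, -0.0, -1.0]]
wrist_force: [0.8, -0.4, -0.7]
gripper_width: 0.0141
```

```bash
python3 - <<'E'
from h import *
st(); s=snap('scene','c12'); st(); s=snap('side','s12'); st()
E
```

```text
t 11.0 p [ 0.6292 -0.0275  0.1583] ang 69.37 tilt [-1.e-04  0.e+00 -1.e+00] F [ 0.77 -0.41 -0.74] M [ 0.045 -0.011  0.054] w 0.0141
t 11.05 p [ 0.6295 -0.0276  0.1583] ang 69.37 tilt [ 2.e-04 -0.e+00 -1.e+00] F [-0.94  0.08 -0.15] M [ 0.03  -0.053 -0.029] w 0.0147
t 11.1 p [ 0.6297 -0.0277  0.1583] ang 69.36 tilt [ 4.e-04 -1.e-04 -1.e+00] F [-0.7   1.31 -0.59] M [ 0.085  0.044 -0.027] w 0.0148
```

Call:
apply_moves --plan '[0,-0.0012,0,0,-1,0,0,0,0,-1]'

```text
clock: 11.35
position: [0.6285, -0.0273, 0.1581]
eef_rot: [[0.353, 0.936, -0.0], [0.936, -0.353, 0.0], [-0.0, -0.0, -1.0]]
wrist_force: [-0.4, -0.1, -0.9]
gripper_width: 0.0147
```

```bash
python3 - <<'E'
from h import *
st(); s=snap('wrist','w13'); st(); s2=imaging.snapshot('side'); st(); s2=imaging.snapshot('side'); st()
C=cloud(s)
cb=(np.hypot(C[...,0]-0.632,C[...,1]+0.031)<.027)&(C[...,2]>0.0725)&(C[...,2]<0.083)
ys,xs=np.where(cb); W=np.array([onz(s,x,y,0.0765)[:2] for x,y in zip(xs,ys)])*1000
print(len(W)); 
if len(W)>5: print('cb',len(xs),cv2.minAreaRect(W.astype(np.float32)))
E
```

```text
t 11.35 p [ 0.6285 -0.0273  0.1581] ang 69.35 tilt [-1.e-04  0.e+00 -1.e+00] F [-0.41 -0.13 -0.87] M [ 0.014  0.008 -0.046] w 0.0147
t 11.4 p [ 0.6285 -0.0273  0.1581] ang 69.35 tilt [-1.e-04  0.e+00 -1.e+00] F [-0.15  0.92 -0.47] M [-0.006  0.031  0.103] w 0.0149
t 11.45 p [ 0.6286 -0.0273  0.1582] ang 69.35 tilt [ 0. -0. -1.] F [ 0.9  -0.72 -0.53] M [0.012 0.041 0.   ] w 0.0146
t 11.5 p [ 0.6285 -0.0273  0.1582] ang 69.35 tilt [-0. -0. -1.] F [ 0.04  0.43 -0.43] M [-0.042 -0.051 -0.023] w 0.0141
33
cb 33 ((627.7796630859375, -13.747879028320312), (8.138626098632812, 3.8408145904541016), 55.5341911315918)
```

Call:
apply_moves --plan '[0,0,-0.004,0,-1,0,0,-0.003,0,-1,0,0,-0.001,0,-1,0,0,-0.001,0,-1,0,0,0,0,-1]'

```text
clock: 12.12
position: [0.6285, -0.0273, 0.1672]
eef_rot: [[0.353, 0.936, 0.0], [0.936, -0.353, -0.0], [0.0, 0.0, -1.0]]
wrist_force: [-0.3, 0.1, -1.7]
gripper_width: 0.0146
```

```bash
python3 - <<'E'
from h import *
for i in range(3): st(); s2=imaging.snapshot('side')
E
```

```text
t 12.12 p [ 0.6285 -0.0273  0.1672] ang 69.35 tilt [ 0. -0. -1.] F [-0.25  0.1  -1.69] M [ 0.018 -0.024 -0.001] w 0.0146
t 12.18 p [ 0.6285 -0.0272  0.1671] ang 69.35 tilt [-1.e-04  0.e+00 -1.e+00] F [-0.22 -0.25 -0.3 ] M [ 0.018 -0.022 -0.037] w 0.0149
t 12.22 p [ 0.6284 -0.0273  0.1671] ang 69.35 tilt [-1.e-04  0.e+00 -1.e+00] F [ 0.64  0.28 -0.44] M [0.004 0.02  0.018] w 0.0145
```

Call:
apply_moves --plan '[0,0,-0.002,0,-1,0,0,-0.001,0,-1,0,0,-0.001,0,-1,0,0,-0.001,0,-1,0,0,0,0,-1]'

```text
clock: 12.9
position: [0.6286, -0.0273, 0.1723]
eef_rot: [[0.353, 0.936, 0.0], [0.936, -0.353, -0.0], [0.0, 0.0, -1.0]]
wrist_force: [-0.4, -0.4, -1.3]
gripper_width: 0.0146
```

```bash
python3 - <<'E'
from h import *
for i in range(3): st(); s2=imaging.snapshot('side')
E
```

```text
t 12.9 p [ 0.6286 -0.0273  0.1723] ang 69.35 tilt [ 3.e-04 -0.e+00 -1.e+00] F [-0.44 -0.43 -1.32] M [0.002 0.041 0.01 ] w 0.0146
t 12.95 p [ 0.6285 -0.0273  0.1722] ang 69.35 tilt [ 1.e-04 -0.e+00 -1.e+00] F [ 0.61 -0.77  0.29] M [ 0.019 -0.021  0.029] w 0.0146
t 13.0 p [ 0.6285 -0.0273  0.1722] ang 69.35 tilt [-0.  0. -1.] F [-0.4  -0.65 -1.01] M [ 0.005 -0.044 -0.015] w 0.015
```

Call:
apply_moves --plan '[0,0,-0.002,0,-1,0,0,-0.0015,0,-1,0,0,-0.001,0,-1,0,0,-0.001,0,-1,0,0,0,0,-1]'

```text
clock: 13.68
position: [0.6286, -0.0273, 0.1778]
eef_rot: [[0.353, 0.936, 0.0], [0.936, -0.353, -0.0], [0.0, 0.0, -1.0]]
wrist_force: [0.3, 0.0, -1.1]
gripper_width: 0.0145
```

```bash
python3 - <<'E'
from h import *
for i in range(3): st(); s2=imaging.snapshot('side')
E
```

```text
t 13.68 p [ 0.6286 -0.0273  0.1778] ang 69.36 tilt [ 2.e-04 -0.e+00 -1.e+00] F [ 0.3   0.03 -1.12] M [ 0.03  -0.035 -0.022] w 0.0145
t 13.72 p [ 0.6285 -0.0273  0.1777] ang 69.35 tilt [ 1.e-04 -0.e+00 -1.e+00] F [-0.36  0.88 -0.5 ] M [ 0.005 -0.036 -0.004] w 0.0146
t 13.78 p [ 0.6285 -0.0272  0.1777] ang 69.35 tilt [-0.  0. -1.] F [ 1.01 -0.41 -0.7 ] M [ 0.019  0.027 -0.031] w 0.0148
```

Call:
apply_moves --plan '[0,0,-0.001,0,-1,0,0,-0.001,0,-1,0,0,0,0,-1]'

```text
clock: 14.2
position: [0.6284, -0.0273, 0.1795]
eef_rot: [[0.353, 0.936, -0.0], [0.936, -0.353, 0.0], [-0.0, -0.0, -1.0]]
wrist_force: [-0.5, -0.7, -0.5]
gripper_width: 0.0143
```

```bash
python3 - <<'E'
from h import *
for i in range(2): st(); s2=imaging.snapshot('side')
E
```

```text
t 14.2 p [ 0.6284 -0.0273  0.1795] ang 69.35 tilt [-3.e-04  0.e+00 -1.e+00] F [-0.55 -0.69 -0.51] M [ 0.033 -0.064 -0.024] w 0.0143
t 14.25 p [ 0.6284 -0.0273  0.1795] ang 69.35 tilt [-3.e-04  0.e+00 -1.e+00] F [ 0.11 -0.49 -2.04] M [ 0.037 -0.04   0.019] w 0.0146
```

Call:
apply_moves --plan '[0,0,-0.001,0,-1,0,0,0,0,-1]'

```text
clock: 14.55
position: [0.6281, -0.0272, 0.1799]
eef_rot: [[0.353, 0.936, -0.001], [0.936, -0.353, 0.0], [-0.0, -0.001, -1.0]]
wrist_force: [1.4, -0.2, -4.6]
gripper_width: 0.0146
```

Call:
apply_moves --plan '[0,0,-0.001,0,-1,0,0,0,0,-1]'

```text
clock: 14.8
position: [0.6278, -0.0272, 0.1804]
eef_rot: [[0.353, 0.936, -0.002], [0.936, -0.353, 0.0], [-0.0, -0.002, -1.0]]
wrist_force: [1.5, -0.4, -10.5]
gripper_width: 0.0145
```

Call:
apply_moves --plan '[0,0,-0.001,0,-1,0,0,0,0,-1]'

```text
clock: 15.05
position: [0.628, -0.0272, 0.1822]
eef_rot: [[0.353, 0.936, -0.001], [0.936, -0.353, 0.0], [-0.0, -0.001, -1.0]]
wrist_force: [0.9, -0.3, -10.1]
gripper_width: 0.0146
```

```bash
python3 - <<'E'
from h import *
for i in range(2): st(); s2=imaging.snapshot('side')
E
```

```text
t 15.05 p [ 0.628  -0.0272  0.1822] ang 69.35 tilt [-1.4e-03  2.0e-04 -1.0e+00] F [  0.94  -0.31 -10.12] M [-0.09  -0.247  0.053] w 0.0146
t 15.1 p [ 0.628  -0.0272  0.1822] ang 69.35 tilt [-1.3e-03  1.0e-04 -1.0e+00] F [ 0.53  0.32 -9.68] M [-0.013 -0.243 -0.002] w 0.0147
```

Call:
apply_moves --plan '[0,0,-0.002,0,-1,0,0,-0.002,0,-1,0,0,-0.002,0,-1,0,0,-0.003,0,-1,0,0,-0.003,0,-1]'

```text
clock: 15.78
position: [0.6284, -0.0272, 0.1949]
eef_rot: [[0.353, 0.936, -0.0], [0.936, -0.353, 0.0], [-0.0, -0.0, -1.0]]
wrist_force: [0.4, 0.6, -10.1]
gripper_width: 0.0143
```

Call:
apply_moves --plan '[0,0,-0.003,0,-1,0,0,-0.003,0,-1,0,0,-0.003,0,-1,0,0,-0.003,0,-1,0,0,-0.003,0,-1]'

```text
clock: 16.4
position: [0.6285, -0.0272, 0.2098]
eef_rot: [[0.353, 0.936, -0.0], [0.936, -0.353, 0.0], [0.0, -0.0, -1.0]]
wrist_force: [-0.1, -0.1, -9.6]
gripper_width: 0.0148
```

Call:
apply_moves --plan '[0,0,-0.003,0,-1,0,0,-0.003,0,-1,0,0,-0.003,0,-1,0,0,-0.003,0,-1,0,0,-0.003,0,-1]'

```text
clock: 17.02
position: [0.6285, -0.0273, 0.2249]
eef_rot: [[0.353, 0.936, -0.0], [0.936, -0.353, -0.0], [-0.0, -0.0, -1.0]]
wrist_force: [-0.1, -0.4, -10.0]
gripper_width: 0.0146
```

Call:
apply_moves --plan '[0,0,-0.003,0,-1,0,0,-0.003,0,-1,0,0,-0.003,0,-1,0,0,-0.003,0,-1,0,0,-0.003,0,-1]'

```text
clock: 17.65
position: [0.6285, -0.0273, 0.2399]
eef_rot: [[0.353, 0.936, -0.0], [0.936, -0.353, 0.0], [-0.0, -0.0, -1.0]]
wrist_force: [-0.3, -0.5, -9.4]
gripper_width: 0.0147
```

Call:
apply_moves --plan '[0,0,-0.003,0,-1,0,0,-0.003,0,-1,0,0,-0.003,0,-1,0,0,-0.003,0,-1,0,0,-0.003,0,-1]'

```text
clock: 18.27
position: [0.6285, -0.0273, 0.2549]
eef_rot: [[0.353, 0.936, 0.0], [0.936, -0.353, -0.0], [0.0, 0.0, -1.0]]
wrist_force: [0.1, -0.9, -9.2]
gripper_width: 0.0147
```

```bash
python3 - <<'E'
from h import *
st(); s=snap('scene','c14');w=snap('wrist','w14'); 
cv2.imwrite('pics/a14.png',np.hstack([cv2.resize(s['pixels'][120:220,240:317,::-1],(400,520)),cv2.resize(w['pixels'][80:280,160:330,::-1],(400,520))]))
E
```

```text
t 18.27 p [ 0.6285 -0.0273  0.2549] ang 69.36 tilt [ 1.e-04 -0.e+00 -1.e+00] F [ 0.11 -0.95 -9.24] M [-0.047 -0.135 -0.041] w 0.0147
```

View pics/a14.png

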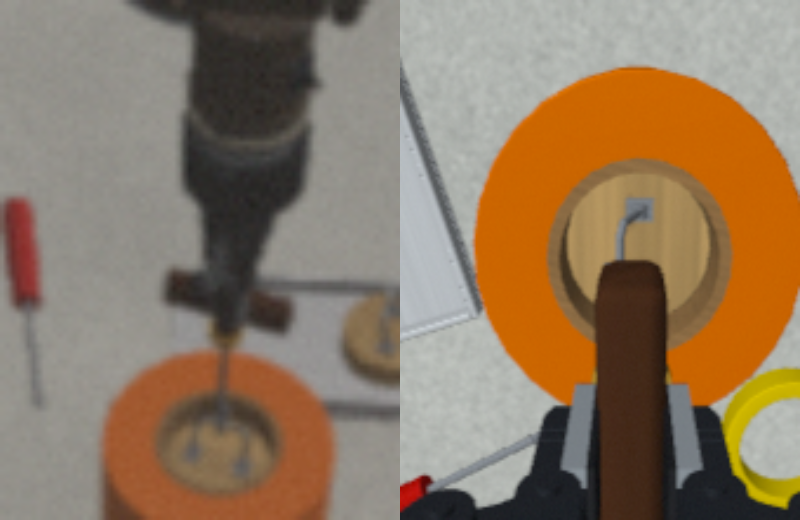

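Call:
apply_moves --plan '[0,0,-0.003,0,-1,0,0,-0.003,0,-1,0,0,-0.003,0,-1,0,0,-0.003,0,-1,0,0,-0.003,0,-1]'

```text
clock: 19.0
position: [0.6285, -0.0272, 0.2699]
eef_rot: [[0.353, 0.936, 0.0], [0.936, -0.353, 0.0], [0.0, 0.0, -1.0]]
wrist_force: [0.7, -0.4, -10.3]
gripper_width: 0.0143
```

Call:
apply_moves --plan '[0,0,-0.003,0,-1,0,0,-0.003,0,-1,0,0,-0.003,0,-1,0,0,-0.003,0,-1,0,0,-0.003,0,-1]'

```text
clock: 19.62
position: [0.6287, -0.0273, 0.285]
eef_rot: [[0.353, 0.936, 0.001], [0.936, -0.353, -0.0], [0.0, 0.001, -1.0]]
wrist_force: [0.7, -0.6, -8.7]
gripper_width: 0.0147
```

Call:
apply_moves --plan '[0,0,-0.002,0,-1,0,0,-0.002,0,-1,0,0,-0.002,0,-1,0,0,-0.002,0,-1,0,0,-0.002,0,-1]'

```text
clock: 20.25
position: [0.629, -0.0272, 0.2963]
eef_rot: [[0.353, 0.936, 0.002], [0.936, -0.353, -0.0], [0.001, 0.002, -1.0]]
wrist_force: [0.9, 0.5, -1.9]
gripper_width: 0.0145
```

Call:
apply_moves --plan '[0,0,-0.002,0,-1,0,0,-0.002,0,-1,0,0,-0.002,0,-1,0,0,-0.002,0,-1,0,0,-0.002,0,-1]'

```text
clock: 20.88
position: [0.6285, -0.0272, 0.3048]
eef_rot: [[0.353, 0.936, -0.0], [0.936, -0.353, 0.0], [-0.0, -0.0, -1.0]]
wrist_force: [0.2, -0.4, -1.4]
gripper_width: 0.0147
```

Call:
apply_moves --plan '[0,0,-0.002,0,-1,0,0,-0.002,0,-1,0,0,-0.002,0,-1,0,0,-0.003,0,-1,0,0,-0.003,0,-1]'

```text
clock: 21.5
position: [0.6285, -0.0273, 0.3169]
eef_rot: [[0.353, 0.936, 0.0], [0.936, -0.353, -0.0], [0.0, 0.0, -1.0]]
wrist_force: [1.0, -0.1, -1.6]
gripper_width: 0.0145
```

```bash
python3 - <<'E'
from h import *
st(); s=snap('scene','c15');w=snap('wrist','w15'); d=snap('side','s15')
cv2.imwrite('pics/a15.png',np.hstack([cv2.resize(s['pixels'][100:220,240:317,::-1],(266,414)),cv2.resize(w['pixels'][80:280,160:330,::-1],(266,414)),cv2.resize(d['pixels'][100:250,170:270,::-1],(266,414))]))
E
```

```text
t 21.5 p [ 0.6285 -0.0273  0.3169] ang 69.35 tilt [ 1.e-04 -0.e+00 -1.e+00] F [ 1.05 -0.12 -1.64] M [-0.002 -0.025  0.008] w 0.0145
```

View pics/a15.png

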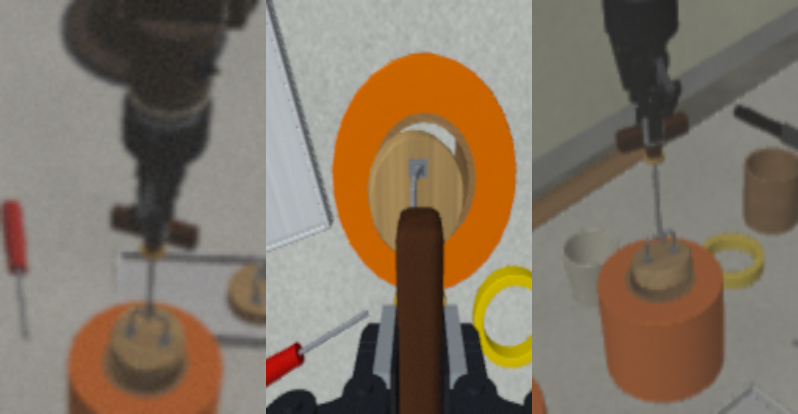

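Call:
apply_moves --plan '[0,0,-0.005,0,-1,0,0,-0.008,0,-1,0,0,-0.009,0,-1,0,0,-0.005,0,-1,0,0,0,0,-1]'

```text
clock: 22.28
position: [0.6289, -0.0273, 0.3447]
eef_rot: [[0.353, 0.936, 0.002], [0.936, -0.353, -0.0], [0.0, 0.002, -1.0]]
wrist_force: [0.8, 0.7, -1.4]
gripper_width: 0.0143
```

```bash
python3 - <<'E'
from h import *
st(); plan([0.447,0.006,0.344],69.35,g=-1,n=12)
w=snap('wrist','w16'); d=snap('side','s16')
cv2.imwrite('pics/a16.png',np.hstack([cv2.resize(w['pixels'][80:280,160:330,::-1],(340,400)),cv2.resize(d['pixels'][100:250,170:270,::-1],(266,400))]))
E
```

```text
t 22.27 p [ 0.6289 -0.0273  0.3447] ang 69.35 tilt [ 1.6e-03 -2.0e-04 -1.0e+00] F [ 0.83  0.68 -1.44] M [ 0.019  0.025 -0.049] w 0.0143
[-0.0027, -0.0152, 0.0001, 0.0, -1]
[-0.0027, -0.0152, 0.0001, 0.0, -1]
[-0.0027, -0.0152, 0.0001, 0.0, -1]
[-0.0027, -0.0152, 0.0001, 0.0, -1]
[-0.0027, -0.0152, 0.0001, 0.0, -1]
[-0.0027, -0.0152, 0.0001, 0.0, -1]
[-0.0027, -0.0152, 0.0001, 0.0, -1]
[-0.0027, -0.0152, 0.0001, 0.0, -1]
[-0.0027, -0.0152, 0.0001, 0.0, -1]
[-0.0027, -0.0152, 0.0001, 0.0, -1]
[-0.0027, -0.0152, 0.0001, 0.0, -1]
[-0.0027, -0.0152, 0.0001, 0.0, -1]
```

View pics/a16.png

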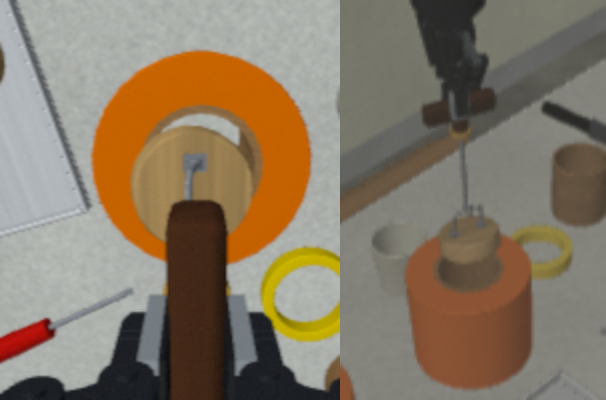

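Call:
apply_moves --plan '[-0.001,-0.006,0,0,-1,-0.002,-0.012,0,0,-1,-0.003,-0.016,0,0,-1,-0.003,-0.018,0,0,-1,-0.003,-0.018,0,0,-1]'

```text
clock: 23.0
position: [0.5572, -0.0135, 0.3436]
eef_rot: [[0.353, 0.936, -0.001], [0.936, -0.353, 0.0], [-0.0, -0.001, -1.0]]
wrist_force: [-0.5, -0.2, -2.4]
gripper_width: 0.0146
```

Call:
apply_moves --plan '[-0.003,-0.018,0,0,-1,-0.003,-0.018,0,0,-1,-0.003,-0.018,0,0,-1,-0.003,-0.018,0,0,-1,-0.003,-0.016,0,0,-1]'

```text
clock: 23.62
position: [0.4698, 0.0034, 0.3437]
eef_rot: [[0.353, 0.936, 0.0], [0.936, -0.353, 0.0], [0.0, 0.0, -1.0]]
wrist_force: [0.4, 0.3, -1.1]
gripper_width: 0.0145
```

Call:
apply_moves --plan '[-0.003,-0.012,0,0,-1,-0.002,-0.008,0,0,-1,0,-0.004,0,0,-1,0,0,0,0,-1,0,0,0,0,-1]'

```text
clock: 24.25
position: [0.4473, 0.0069, 0.3437]
eef_rot: [[0.353, 0.936, 0.0], [0.936, -0.353, -0.0], [0.0, 0.0, -1.0]]
wrist_force: [-0.6, 0.1, -1.2]
gripper_width: 0.0144
```

```bash
python3 - <<'E'
from h import *
st(); s=snap('scene','c17');w=snap('wrist','w17'); d=snap('side','s17')
cv2.imwrite('pics/a17.png',np.hstack([cv2.resize(s['pixels'][100:220,230:330,::-1],(266,400)),cv2.resize(w['pixels'][0:280,130:370,::-1],(266,400)),cv2.resize(d['pixels'][150:320,170:300,::-1],(266,400))]))
E
```

```text
t 24.25 p [0.4473 0.0069 0.3437] ang 69.35 tilt [ 2.e-04 -1.e-04 -1.e+00] F [-0.65  0.1  -1.17] M [-0.003  0.022 -0.021] w 0.0144
```

View pics/a17.png

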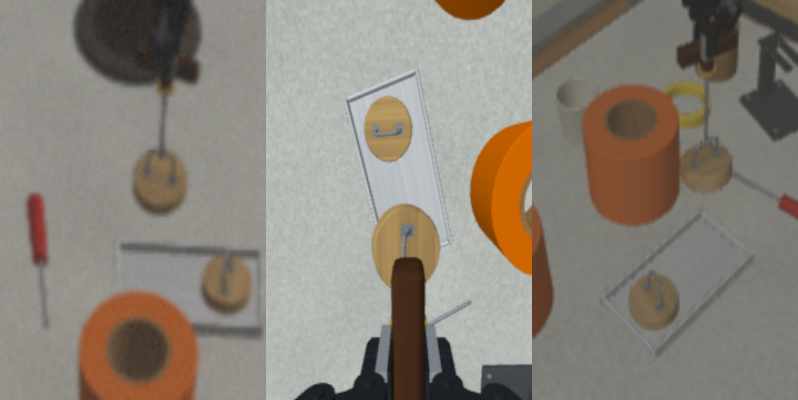

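```bash
python3 - <<'E'
from h import *
s=load('w17'); C=cloud(s); h=cv2.cvtColor(s['pixels'],cv2.COLOR_RGB2HSV)
m=(C[...,2]>0.15)&(C[...,2]<0.26)&(np.hypot(C[...,0]-.45,C[...,1])<.07)&(h[...,1]>60)&(h[...,2]>110)
P=C[m]; print(len(P),P.min(0).round(3),P.max(0).round(3))
A=np.c_[P[:,:2]-P[:,:2].mean(0),np.ones(len(P))]; q=np.linalg.lstsq(A,P[:,2],rcond=None)[0]; print('slope deg',np.degrees(np.arctan(q[:2])),q[2],P.mean(0))
E
```

```text
2092 [ 0.409 -0.029  0.185] [0.481 0.043 0.238]
slope deg [-10.16347957  -0.03685373] 0.20512952514338773 [0.4462288  0.01418064 0.20512953]
```

Call:
apply_moves --plan '[0,0,0.01,0,-1,0,0,0.018,0,-1,0,0,0.022,0,-1,0,0,0.022,0,-1,0,0,0.022,0,-1]'

```text
clock: 25.02
position: [0.446, 0.007, 0.2473]
eef_rot: [[0.353, 0.936, -0.002], [0.936, -0.353, 0.0], [-0.001, -0.002, -1.0]]
wrist_force: [0.2, 0.9, -1.8]
gripper_width: 0.0146
```

Call:
apply_moves --plan '[0,0,0.02,0,-1,0,0,0.015,0,-1,0,0,0.01,0,-1,0,0,0.006,0,-1,0,0,0,0,-1]'

```text
clock: 25.65
position: [0.4469, 0.007, 0.1985]
eef_rot: [[0.353, 0.936, -0.0], [0.936, -0.353, 0.0], [-0.0, -0.0, -1.0]]
wrist_force: [0.3, -0.3, -1.6]
gripper_width: 0.0146
```

```bash
python3 - <<'E'
from h import *
st(); s=snap('scene','c18');w=snap('wrist','w18'); d=snap('side','s18')
cv2.imwrite('pics/a18.png',np.hstack([cv2.resize(s['pixels'][100:220,230:330,::-1],(266,400)),cv2.resize(w['pixels'][0:280,130:370,::-1],(266,400)),cv2.resize(d['pixels'][180:320,190:300,::-1],(266,400))]))
s=w; C=cloud(s); h=cv2.cvtColor(s['pixels'],cv2.COLOR_RGB2HSV)
m=(C[...,2]>0.028)&(C[...,2]<0.06)&(np.hypot(C[...,0]-.45,C[...,1])<.05)&(h[...,1]>60)&(h[...,2]>110)
P=C[m]; print(len(P),P.min(0).round(3),P.max(0).round(3))
E
```

```text
t 25.65 p [0.4469 0.007  0.1985] ang 69.35 tilt [-2.e-04  0.e+00 -1.e+00] F [ 0.32 -0.26 -1.58] M [-0.019 -0.022 -0.01 ] w 0.0146
980 [ 0.412 -0.028  0.04 ] [0.48  0.043 0.06 ]
```

View pics/a18.png

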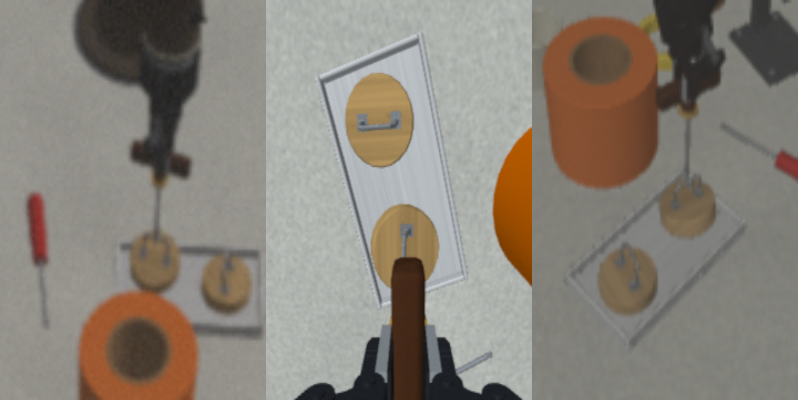

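Call:
apply_moves --plan '[0,0,0.005,0,-1,0,0,0.005,0,-1,0,0,0.005,0,-1,0,0,0.005,0,-1,0,0,0.003,0,-1]'

```text
clock: 26.42
position: [0.4466, 0.007, 0.1751]
eef_rot: [[0.353, 0.936, -0.001], [0.936, -0.353, 0.0], [-0.0, -0.001, -1.0]]
wrist_force: [-0.4, 0.4, -1.6]
gripper_width: 0.0144
```

Call:
apply_moves --plan '[0,0,0.002,0,-1,0,0,0.002,0,-1,0,0,0.002,0,-1,0,0,0.002,0,-1,0,0,0.002,0,-1]'

```text
clock: 27.05
position: [0.4469, 0.007, 0.1657]
eef_rot: [[0.353, 0.936, 0.0], [0.936, -0.353, 0.0], [0.0, 0.0, -1.0]]
wrist_force: [-1.1, 0.5, -0.8]
gripper_width: 0.0147
```

Call:
apply_moves --plan '[0,0,0.002,0,-1,0,0,0.002,0,-1,0,0,0.002,0,-1,0,0,0,0,-1,0,0,0,0,-1]'

```text
clock: 27.68
position: [0.4471, 0.0069, 0.1597]
eef_rot: [[0.353, 0.936, 0.0], [0.936, -0.353, -0.0], [0.0, 0.0, -1.0]]
wrist_force: [0.3, -0.7, -2.3]
gripper_width: 0.0146
```

```bash
cat > look.py <<'E'
from h import *
import sys
t=sys.argv[1]
st(); w=snap('wrist','w'+t); d=snap('side','s'+t)
cv2.imwrite(f'pics/a{t}.png',np.hstack([cv2.resize(w['pixels'][0:280,130:370,::-1],(342,400)),cv2.resize(d['pixels'][220:290,240:300,::-1],(342,400))]))
s=w; C=cloud(s); h=cv2.cvtColor(s['pixels'],cv2.COLOR_RGB2HSV)
m=(C[...,2]>0.02)&(C[...,2]<0.05)&(np.hypot(C[...,0]-.45,C[...,1]-.003)<.045)&(h[...,1]>60)&(h[...,2]>110)
P=C[m]; A=np.c_[P[:,:2]-P[:,:2].mean(0),np.ones(len(P))]; q=np.linalg.lstsq(A,P[:,2],rcond=None)[0]
print(len(P),P.min(0).round(3),P.max(0).round(3),'med z',np.median(P[:,2]).round(4),'slope',np.degrees(np.arctan(q[:2])).round(1))
cb=(C[...,2]>0.055)&(C[...,2]<0.075)&(np.hypot(C[...,0]-.45,C[...,1]-.003)<.04)&(h[...,1]<90)
print('bail pts',cb.sum(), C[cb].mean(0).round(4) if cb.any() else '')
E
python3 look.py 19
```

```text
t 27.68 p [0.4471 0.0069 0.1597] ang 69.36 tilt [ 4.e-04 -1.e-04 -1.e+00] F [ 0.34 -0.74 -2.28] M [ 0.     0.019 -0.036] w 0.0146
2147 [ 0.406 -0.028  0.02 ] [0.479 0.043 0.04 ] med z 0.0344 slope [-7.8  0.7]
bail pts 58 [0.4431 0.0207 0.0662]
```

View pics/a19.png

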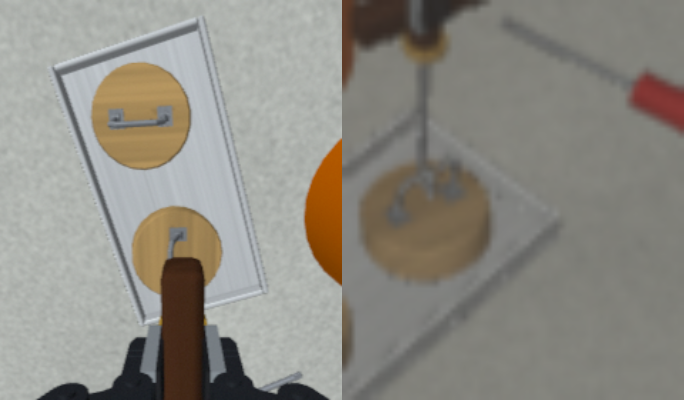

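```bash
python3 - <<'E'
from h import *
s=load('w19'); C=cloud(s); h=cv2.cvtColor(s['pixels'],cv2.COLOR_RGB2HSV)
m=(C[...,2]>0.015)&(C[...,2]<0.055)&(np.hypot(C[...,0]-.447,C[...,1]-.006)<.04)&(h[...,1]>60)&(h[...,2]>100)
P=C[m]
for x in np.arange(.40,.50,.006):
    k=(P[:,0]>x)&(P[:,0]<=x+.006)&(P[:,1]>0.01)
    if k.sum()>3: print(round(x,3),k.sum(),np.median(P[k,2]).round(4))
m=(np.hypot(C[...,0]-.4535,C[...,1]-.112)<.03); print('plug b z',np.median(C[m][:,2]))
st()
E
```

```text
0.406 32 0.0389
0.412 87 0.0384
0.418 121 0.0377
0.424 144 0.0371
0.43 154 0.0363
0.436 135 0.0355
0.442 110 0.0349
0.448 102 0.0339
0.454 133 0.033
0.46 127 0.032
0.466 102 0.0312
0.472 58 0.0302
plug b z 0.029778473551271223
t 27.77 p [0.4471 0.0069 0.1597] ang 69.35 tilt [ 4.e-04 -1.e-04 -1.e+00] F [ 1.25  0.31 -1.91] M [-0.018 -0.011  0.004] w 0.0147
```

Call:
apply_moves --plan '[0,-0.002,0,0,-1,0,-0.002,0,0,-1,0,-0.002,0,0,-1,0,0,0,0,-1,0,0,0,0,-1]'

```text
clock: 28.4
position: [0.4413, 0.0091, 0.1597]
eef_rot: [[0.353, 0.936, 0.0], [0.936, -0.353, -0.0], [0.0, 0.0, -1.0]]
wrist_force: [-0.1, 0.2, -1.6]
gripper_width: 0.0148
```

```bash
cat > lk.py <<'E'
from h import *
import sys
s=load(sys.argv[1]); C=cloud(s); h=cv2.cvtColor(s['pixels'],cv2.COLOR_RGB2HSV)
m=(C[...,2]>0.015)&(C[...,2]<0.055)&(np.hypot(C[...,0]-.447,C[...,1]-.006)<.05)&(h[...,1]>60)&(h[...,2]>100)
P=C[m]
print([(round(x,3),int(k.sum()),np.median(P[k,2]).round(4)) for x in np.arange(.40,.50,.012) for k in [(P[:,0]>x)&(P[:,0]<=x+.012)&(P[:,1]>0.01)] if k.sum()>3])
E
python3 look.py 20; python3 lk.py w20
```

```text
t 28.4 p [0.4413 0.0091 0.1597] ang 69.36 tilt [ 2.e-04 -0.e+00 -1.e+00] F [-0.15  0.21 -1.65] M [ 0.014  0.074 -0.027] w 0.0148
2087 [ 0.405 -0.028  0.02 ] [0.478 0.043 0.035] med z 0.0314 slope [-3.6  0.2]
bail pts 49 [0.4397 0.0223 0.0635]
[(np.float64(0.4), 57, np.float64(0.0335)), (np.float64(0.412), 228, np.float64(0.0331)), (np.float64(0.424), 278, np.float64(0.0325)), (np.float64(0.436), 236, np.float64(0.0319)), (np.float64(0.448), 244, np.float64(0.031)), (np.float64(0.46), 222, np.float64(0.0303)), (np.float64(0.472), 46, np.float64(0.0299))]
```

View pics/a20.png

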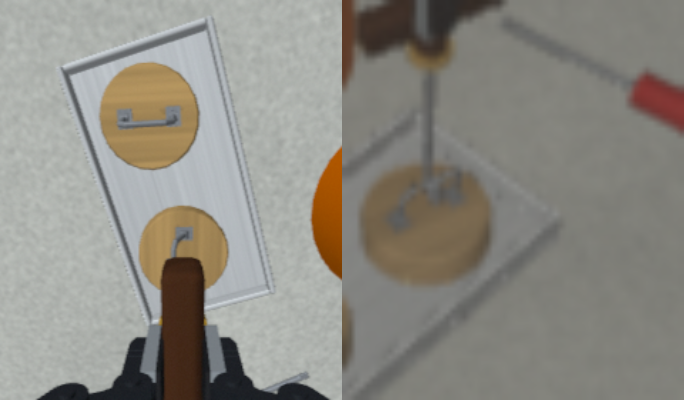

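Call:
apply_moves --plan '[0,-0.002,0,0,-1,0,-0.002,0,0,-1,0,-0.0015,0,0,-1,0,0,0,0,-1,0,0,0,0,-1]'

```text
clock: 29.12
position: [0.4364, 0.011, 0.1598]
eef_rot: [[0.353, 0.936, 0.0], [0.936, -0.353, -0.0], [0.0, 0.0, -1.0]]
wrist_force: [0.8, -0.3, -0.9]
gripper_width: 0.0145
```

```bash
python3 look.py 21; python3 lk.py w21
```

```text
t 29.12 p [0.4364 0.011  0.1598] ang 69.36 tilt [ 5.e-04 -1.e-04 -1.e+00] F [ 0.79 -0.29 -0.91] M [ 0.008 -0.033 -0.039] w 0.0145
2007 [ 0.405 -0.03   0.02 ] [0.477 0.044 0.032] med z 0.0295 slope [-0.4 -0.7]
bail pts 52 [0.4358 0.0226 0.0617]
[(np.float64(0.4), 83, np.float64(0.0296)), (np.float64(0.412), 228, np.float64(0.0294)), (np.float64(0.424), 253, np.float64(0.0295)), (np.float64(0.436), 223, np.float64(0.0295)), (np.float64(0.448), 248, np.float64(0.0295)), (np.float64(0.46), 217, np.float64(0.0295)), (np.float64(0.472), 32, np.float64(0.0288))]
```

Call:
apply_moves --plan '[0,0.0008,0,0,-1,0,0,0.005,0,-1,0,0,0.005,0,-1,0,0,0.004,0,-1,0,0,0,0,-1]'

```text
clock: 29.85
position: [0.4364, 0.0108, 0.1451]
eef_rot: [[0.353, 0.936, -0.001], [0.936, -0.353, 0.0], [-0.0, -0.001, -1.0]]
wrist_force: [0.1, -0.0, -0.4]
gripper_width: 0.0148
```

```bash
python3 look.py 22; python3 lk.py w22
```

```text
t 29.85 p [0.4364 0.0108 0.1451] ang 69.35 tilt [-1.3e-03  1.0e-04 -1.0e+00] F [ 0.12 -0.04 -0.43] M [-0.018  0.021 -0.025] w 0.0148
2140 [ 0.405 -0.029  0.02 ] [0.477 0.044 0.032] med z 0.0295 slope [-0.5 -0.8]
bail pts 43 [0.437  0.0243 0.0607]
[(np.float64(0.4), 88, np.float64(0.0294)), (np.float64(0.412), 242, np.float64(0.0295)), (np.float64(0.424), 273, np.float64(0.0294)), (np.float64(0.436), 248, np.float64(0.0294)), (np.float64(0.448), 274, np.float64(0.0295)), (np.float64(0.46), 238, np.float64(0.0293)), (np.float64(0.472), 38, np.float64(0.0289))]
```

View pics/a22.png

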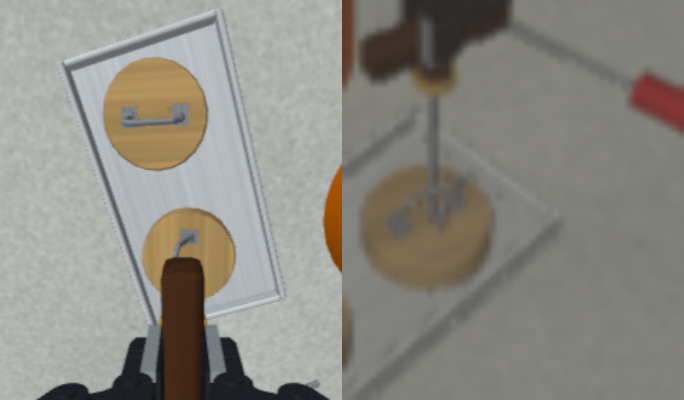

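Call:
apply_moves --plan '[0,0.003,0,0,-1,0,0.004,0,0,-1,0,0.005,0,0,-1,0,0.005,0,0,-1,0,0,0,0,-1]'

```text
clock: 30.58
position: [0.4533, 0.0045, 0.1458]
eef_rot: [[0.353, 0.936, 0.0], [0.936, -0.353, -0.0], [0.0, 0.0, -1.0]]
wrist_force: [-0.1, 0.7, -1.0]
gripper_width: 0.0145
```

```bash
python3 look.py 23; python3 lk.py w23
```

```text
t 30.57 p [0.4533 0.0045 0.1458] ang 69.34 tilt [ 3.e-04 -1.e-04 -1.e+00] F [-0.11  0.72 -0.97] M [ 0.047 -0.024 -0.031] w 0.0145
2055 [ 0.405 -0.025  0.02 ] [0.476 0.044 0.049] med z 0.0295 slope [-0.5 -0.8]
bail pts 151 [0.4318 0.0118 0.0623]
[(np.float64(0.4), 82, np.float64(0.0295)), (np.float64(0.412), 242, np.float64(0.0296)), (np.float64(0.424), 267, np.float64(0.0295)), (np.float64(0.436), 246, np.float64(0.0295)), (np.float64(0.448), 270, np.float64(0.0294)), (np.float64(0.46), 239, np.float64(0.0294)), (np.float64(0.472), 41, np.float64(0.0284))]
```

View pics/a23.png

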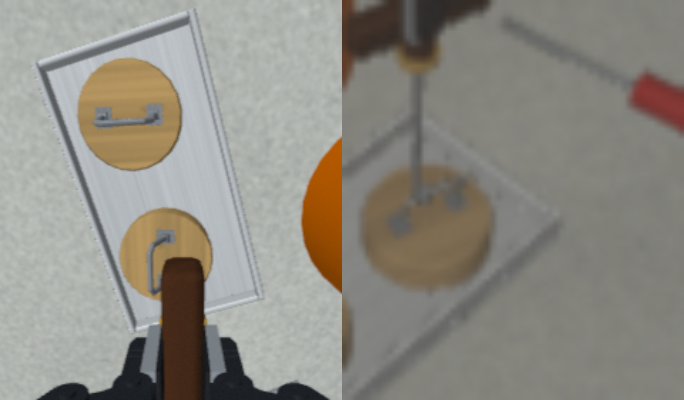

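Call:
apply_moves --plan '[0,0,-0.01,0,-1,0,0,-0.02,0,-1,0,0,-0.03,0,-1,0,0,-0.045,0,-1,0,0,-0.04,0,-1]'

```text
clock: 31.3
position: [0.4528, 0.0048, 0.2929]
eef_rot: [[0.352, 0.936, 0.001], [0.936, -0.352, -0.0], [0.0, 0.001, -1.0]]
wrist_force: [-0.4, 0.1, -0.7]
gripper_width: 0.0148
```

```bash
python3 - <<'E'
from h import *
s=snap('wrist','w24'); st(); plan([0.5312,-0.3333,0.29],69.7,g=-1,n=10)
C=cloud(s);h=cv2.cvtColor(s['pixels'],cv2.COLOR_RGB2HSV)
m=(C[...,2]>0.022)&(C[...,2]<0.036)&(np.hypot(C[...,0]-.445,C[...,1]-.006)<.055)&(h[...,1]>60)&(h[...,2]>100)
print(C[m].min(0),C[m].max(0),np.median(C[m][:,2]))
E
```

```text
t 31.35 p [0.4563 0.0045 0.2992] ang 69.37 tilt [ 0.0119 -0.001  -0.9999] F [ 1.31 -0.23  3.42] M [ 0.005 -0.108  0.039] w 0.0145
[-0.029, 0.0189, 0.0009, -0.0, -1]
[-0.029, 0.0189, 0.0009, -0.0, -1]
[-0.029, 0.0189, 0.0009, -0.0, -1]
[-0.029, 0.0189, 0.0009, -0.0, -1]
[-0.029, 0.0188, 0.0009, -0.0, -1]
[-0.029, 0.0188, 0.0009, -0.0, -1]
[-0.029, 0.0188, 0.0009, -0.0, -1]
[-0.0291, 0.0188, 0.0009, -0.0, -1]
[-0.0291, 0.0188, 0.0009, -0.0, -1]
[-0.0291, 0.0188, 0.0009, -0.0, -1]
[ 0.40365427 -0.02961822  0.02203012] [0.47610545 0.04376082 0.03279745] 0.02958388512897875
```

View pics/w24.png

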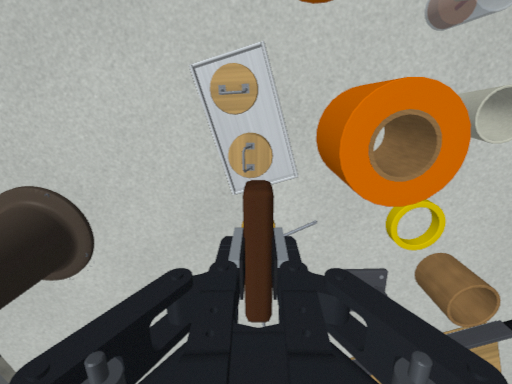

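Call:
apply_moves --plan '[-0.015,0.01,0,0,-1,-0.03,0.02,0,0,-1,-0.04,0.026,0,0,-1,-0.045,0.03,0,0,-1,-0.045,0.03,0,0,-1]'

```text
clock: 31.98
position: [0.5, -0.2014, 0.2914]
eef_rot: [[0.352, 0.936, 0.001], [0.936, -0.352, -0.0], [0.0, 0.001, -1.0]]
wrist_force: [0.1, 0.6, -0.2]
gripper_width: 0.0145
```

Call:
apply_moves --plan '[-0.045,0.03,0,0,-1,-0.035,0.023,0,0,-1,-0.022,0.015,0,0,-1,-0.01,0.007,0,0,-1,0,0,0,0,-1]'

```text
clock: 32.6
position: [0.5302, -0.3312, 0.2906]
eef_rot: [[0.353, 0.936, -0.0], [0.936, -0.353, 0.001], [0.0, -0.0, -1.0]]
wrist_force: [-0.5, 1.2, -1.0]
gripper_width: 0.0145
```

Call:
apply_moves --plan '[0,0,0,0,-1,0,0,0,0,-1]'

```text
clock: 32.85
position: [0.5304, -0.33, 0.2909]
eef_rot: [[0.351, 0.936, 0.0], [0.936, -0.351, 0.0], [0.0, 0.0, -1.0]]
wrist_force: [-0.5, 0.8, -1.2]
gripper_width: 0.0144
```

```bash
python3 - <<'E'
from h import *
st(); plan([0.5312,-0.3333,0.288],70.0,g=-1,n=1)
w=snap('wrist','w25'); d=snap('side','s25'); s=snap('scene','c25')
cv2.imwrite('pics/a25.png',np.hstack([cv2.resize(s['pixels'][110:220,165:225,::-1],(266,400)),cv2.resize(w['pixels'][80:280,160:330,::-1],(266,400)),cv2.resize(d['pixels'][80:220,240:340,::-1],(266,400))]))
# slot
s=w; C=cloud(s);h=cv2.cvtColor(s['pixels'],cv2.COLOR_RGB2HSV)
m=(h[...,1]<90)&(h[...,2]<120)&(C[...,2]>0.123)&(C[...,2]<0.14)&(np.hypot(C[...,0]-.53,C[...,1]+.335)<.07)
P=C[m]; X=.942*P[:,0]-.335*P[:,1]; Y=.335*P[:,0]+.942*P[:,1]; print(len(P),X.min(),X.max()); print(np.histogram(Y,bins=np.arange(-.17,-.1,.003)))
E
```

```text
t 32.85 p [ 0.5304 -0.33    0.2909] ang 69.42 tilt [ 1.e-04  2.e-04 -1.e+00] F [-0.46  0.77 -1.17] M [-0.029 -0.011 -0.005] w 0.0144
[-0.0028, 0.0019, 0.0029, -0.6, -1]
1624 0.5796654402309747 0.6713606174677911
(array([  0,   0,   0,   0,  75,  96, 110, 133, 186,  40,  43,  46,  40,
       102, 175, 160, 167, 182,  69,   0,   0,   0,   0]), array([-0.17 , -0.167, -0.164, -0.161, -0.158, -0.155, -0.152, -0.149,
       -0.146, -0.143, -0.14 , -0.137, -0.134, -0.131, -0.128, -0.125,
       -0.122, -0.119, -0.116, -0.113, -0.11 , -0.107, -0.104, -0.101]))
```

View pics/a25.png

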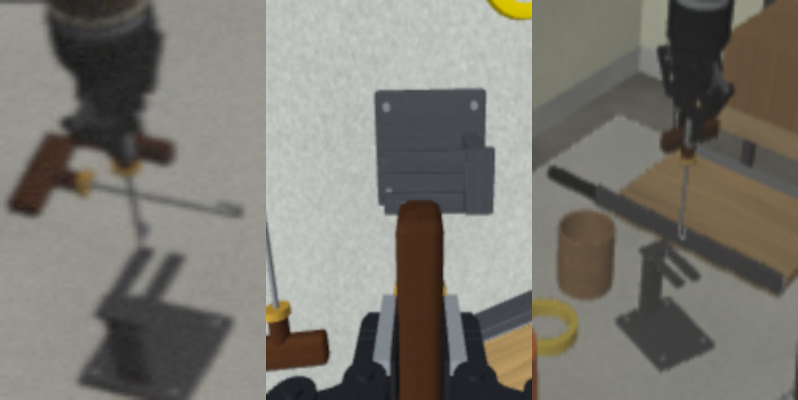

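Call:
apply_moves --plan '[-0.0032,0.0019,0.01,-0.6,-1,0,0,0.015,0,-1,0,0,0.005,0,-1,0,0,0,0,-1,0,0,0,0,-1]'

```text
clock: 33.62
position: [0.5312, -0.335, 0.2609]
eef_rot: [[0.343, 0.939, 0.0], [0.939, -0.343, -0.0], [-0.0, 0.0, -1.0]]
wrist_force: [0.2, -0.2, -1.5]
gripper_width: 0.0146
```

```bash
python3 - <<'E'
from h import *
st()
w=snap('wrist','w26'); d=snap('side','s26'); s=snap('scene','c26'); st()
cv2.imwrite('pics/a26.png',np.hstack([cv2.resize(s['pixels'][145:205,180:215,::-1],(350,600),interpolation=0),cv2.resize(d['pixels'][115:185,275:322,::-1],(400,600),interpolation=0)]))
p=np.array(get_state()['position'])
for t,o,k in ((s,(180,145),10),(d,(275,115),8.55)):
    print([((proj(t,p+[0,0,dz])-o+.5)*k).round() for dz in (-0.111,-0.08,-0.04,0.0)])
E
```

```text
t 33.62 p [ 0.5312 -0.335   0.2609] ang 69.95 tilt [ 4.e-04 -2.e-04 -1.e+00] F [ 0.19 -0.21 -1.52] M [ 0.009 -0.021 -0.021] w 0.0146
t 33.77 p [ 0.5313 -0.335   0.2613] ang 69.96 tilt [ 9.e-04 -6.e-04 -1.e+00] F [ 0.33 -0.32 -1.09] M [-0.02   0.056 -0.022] w 0.0146
[array([171., 367.]), array([162., 315.]), array([150., 244.]), array([138., 171.])]
[array([163., 463.]), array([170., 405.]), array([178., 327.]), array([187., 246.])]
```

View pics/a26.png

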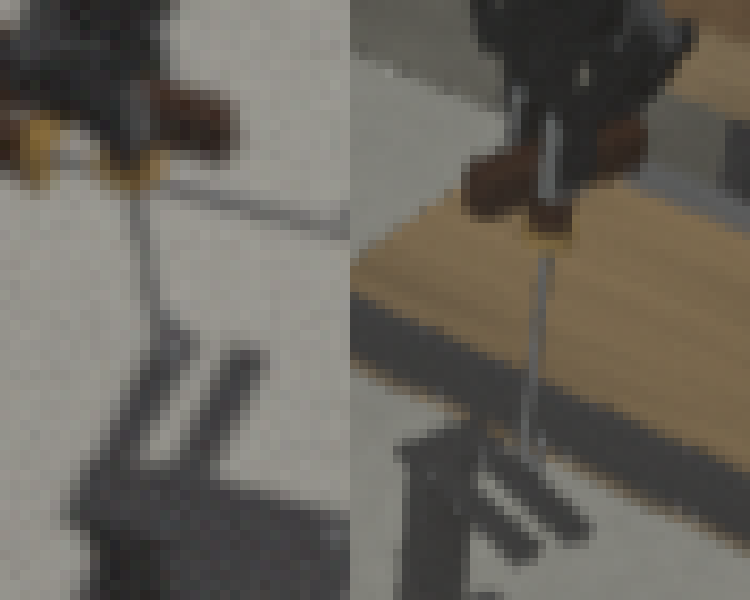

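Call:
apply_moves --plan '[0.001,0,0.01,0,-1,0,0,0.012,0,-1,0,0,0.015,0,-1,0,0,0.015,0,-1,0,0,0,0,-1]'

```text
clock: 34.4
position: [0.5299, -0.3329, 0.2059]
eef_rot: [[0.343, 0.939, -0.004], [0.939, -0.343, 0.003], [0.001, -0.005, -1.0]]
wrist_force: [-0.6, -0.1, -0.4]
gripper_width: 0.0149
```

```bash
python3 - <<'E'
from h import *
st()
d=snap('side','s27'); s=snap('scene','c27'); st()
cv2.imwrite('pics/a27.png',np.hstack([cv2.resize(s['pixels'][145:205,180:215,::-1],(350,600),interpolation=0),cv2.resize(d['pixels'][115:185,275:322,::-1],(400,600),interpolation=0)]))
E
```

```text
t 34.4 p [ 0.5299 -0.3329  0.2059] ang 69.95 tilt [-0.0039  0.0028 -1.    ] F [-0.56 -0.14 -0.38] M [-0.021 -0.04  -0.023] w 0.0149
t 34.5 p [ 0.5313 -0.3339  0.2083] ang 69.95 tilt [-4.e-04  3.e-04 -1.e+00] F [ 0.75 -0.85  0.14] M [-0.02  -0.008 -0.014] w 0.0141
```

View pics/a27.png

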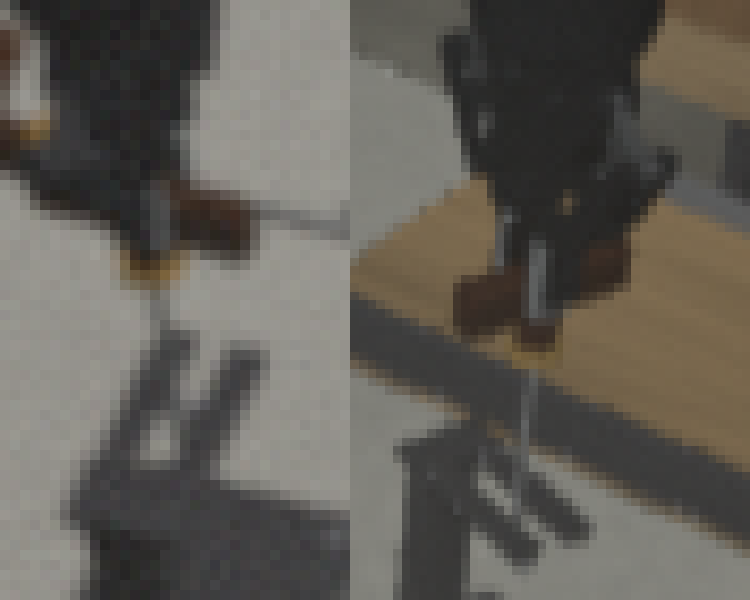

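Call:
apply_moves --plan '[0,0,0.015,0,-1,0,0,0.02,0,-1,0,0,0.02,0,-1,0,0,0.014,0,-1,0,0,0,0,-1]'

```text
clock: 35.12
position: [0.53, -0.3329, 0.1372]
eef_rot: [[0.343, 0.939, -0.003], [0.939, -0.343, 0.003], [0.001, -0.004, -1.0]]
wrist_force: [-0.5, -0.6, -1.3]
gripper_width: 0.0145
```

Call:
apply_moves --plan '[0,0,0.003,0,-1,0,0,0.002,0,-1,0,0,0,0,-1]'

```text
clock: 35.5
position: [0.5316, -0.3341, 0.1351]
eef_rot: [[0.343, 0.939, 0.001], [0.939, -0.343, -0.0], [-0.0, 0.001, -1.0]]
wrist_force: [-1.3, 0.2, -1.0]
gripper_width: 0.0147
```

```bash
python3 - <<'E'
from h import *
st()
w=snap('wrist','w28');d=snap('side','s28'); s=snap('scene','c28'); st()
cv2.imwrite('pics/a28.png',np.hstack([cv2.resize(s['pixels'][145:205,180:215,::-1],(350,600),interpolation=0),cv2.resize(d['pixels'][135:205,275:322,::-1],(400,600),interpolation=0)]))
C=cloud(w); h=cv2.cvtColor(w['pixels'],cv2.COLOR_RGB2HSV)
m=(C[...,2]>0.155)&(C[...,2]<0.2)&(h[...,0]<14)&(h[...,1]>100)&(np.hypot(C[...,0]-.53,C[...,1]+.335)<.06); print(np.median(C[m][:,2]))
E
```

```text
t 35.5 p [ 0.5316 -0.3341  0.1351] ang 69.95 tilt [ 7.e-04 -5.e-04 -1.e+00] F [-1.3   0.18 -1.05] M [ 0.025  0.021 -0.004] w 0.0147
t 35.65 p [ 0.5316 -0.3341  0.1351] ang 69.96 tilt [ 6.e-04 -5.e-04 -1.e+00] F [ 0.27 -0.53 -1.13] M [ 0.022 -0.048 -0.038] w 0.0143
0.18143775635260434
```

View pics/a28.png

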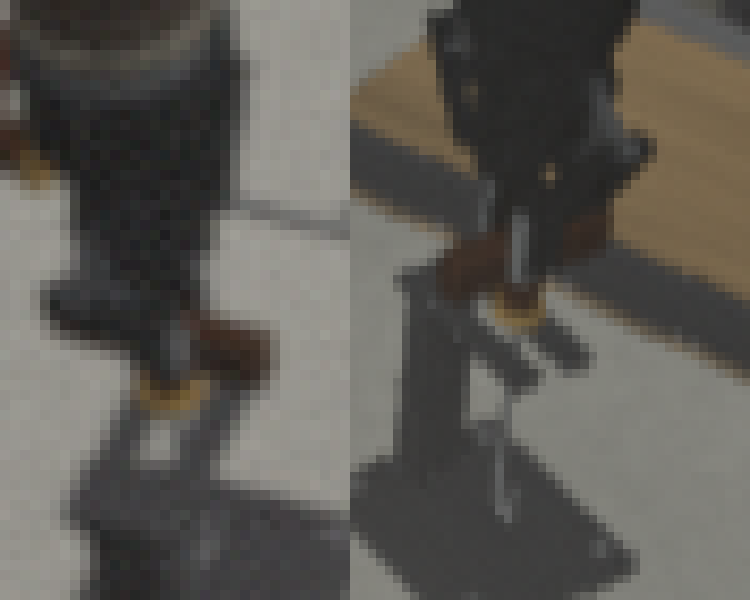

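Bar top 0.1814, seat expected at 0.176: lower about 5 mm more, gently.

Call:
apply_moves --plan '[0,0,0.002,0,-1,0,0,0.002,0,-1,0,0,0,0,-1]'

```text
clock: 36.02
position: [0.5311, -0.3337, 0.1303]
eef_rot: [[0.343, 0.939, -0.001], [0.939, -0.343, 0.0], [0.0, -0.001, -1.0]]
wrist_force: [-0.3, 0.2, 0.1]
gripper_width: 0.0147
```

Call:
apply_moves --plan '[0,0,0.001,0,-1,0,0,0,0,-1]'

```text
clock: 36.28
position: [0.5313, -0.3339, 0.1296]
eef_rot: [[0.343, 0.939, -0.0], [0.939, -0.343, 0.0], [0.0, -0.0, -1.0]]
wrist_force: [0.8, 0.5, -0.9]
gripper_width: 0.0146
```

Call:
apply_moves --plan '[0,0,0.001,0,-1,0,0,0,0,-1]'

```text
clock: 36.52
position: [0.5315, -0.334, 0.1288]
eef_rot: [[0.343, 0.939, 0.0], [0.939, -0.343, -0.0], [-0.0, 0.0, -1.0]]
wrist_force: [-0.6, 0.3, 0.2]
gripper_width: 0.0144
```

```bash
python3 - <<'E'
from h import *
F=[]
for i in range(3):
    w=snap('wrist','w29'); F.append(get_state()['wrist_force'])
st(); print(np.mean(F,0))
C=cloud(w); h=cv2.cvtColor(w['pixels'],cv2.COLOR_RGB2HSV)
m=(C[...,2]>0.155)&(C[...,2]<0.2)&(h[...,0]<14)&(h[...,1]>100)&(np.hypot(C[...,0]-.53,C[...,1]+.335)<.06); print(np.median(C[m][:,2]))
E
```

```text
t 36.67 p [ 0.5315 -0.334   0.1288] ang 69.95 tilt [ 3.e-04 -2.e-04 -1.e+00] F [-0.02  0.04  1.08] M [ 0.028 -0.05   0.014] w 0.015
[0.37720602 0.44691467 0.56689823]
0.17514237366410706
```

Call:
apply_moves --plan '[0,0,0,0,-0.3,0,0,0,0,0.2,0,0,0,0,1,0,0,0,0,1,0,0,0,0,1]'

```text
clock: 37.3
position: [0.5313, -0.3339, 0.1287]
eef_rot: [[0.343, 0.939, -0.0], [0.939, -0.343, -0.0], [-0.0, -0.0, -1.0]]
wrist_force: [0.8, -0.3, 1.1]
gripper_width: 0.0858
```

Call:
apply_moves --plan '[0,0,-0.01,0,1,0,0,-0.03,0,1,0,0,-0.05,0,1,0,0,-0.05,0,1,0,0,0,0,1]'

```text
clock: 37.92
position: [0.5346, -0.3362, 0.2762]
eef_rot: [[0.343, 0.939, 0.01], [0.939, -0.343, -0.008], [-0.004, 0.012, -1.0]]
wrist_force: [0.7, -0.4, -0.1]
gripper_width: 0.0853
```

```bash
python3 - <<'E'
from h import *
st()
w=snap('wrist','w30');d=snap('side','s30'); s=snap('scene','c30')
cv2.imwrite('pics/a30.png',np.hstack([cv2.resize(s['pixels'][145:205,180:215,::-1],(260,400)),cv2.resize(w['pixels'][60:260,160:330,::-1],(260,400)),cv2.resize(d['pixels'][135:205,275:322,::-1],(260,400))]))
C=cloud(w); h=cv2.cvtColor(w['pixels'],cv2.COLOR_RGB2HSV)
m=(C[...,2]>0.155)&(C[...,2]<0.2)&(h[...,0]<14)&(h[...,1]>100)&(np.hypot(C[...,0]-.53,C[...,1]+.335)<.06); z=np.median(C[m][:,2]);print(z)
ys,xs=np.where(m); W=np.array([onz(w,x,y,z)[:2] for x,y in zip(xs,ys)])*1000; r=cv2.minAreaRect(W.astype(np.float32)); print(r)
c=np.array(r[0])/1000; print('X',.942*c[0]-.335*c[1],'Y',.335*c[0]+.942*c[1])
P=C[m]; A=np.c_[P[:,:2]-P[:,:2].mean(0),np.ones(len(P))]; print('tilt deg',np.degrees(np.arctan(np.linalg.lstsq(A,P[:,2],rcond=None)[0][:2])))
E
```

```text
t 37.92 p [ 0.5346 -0.3362  0.2762] ang 69.95 tilt [ 0.0105 -0.0076 -0.9999] F [ 0.69 -0.35 -0.11] M [-0.001  0.017  0.005] w 0.0853
0.1752034991546516
((531.5926513671875, -334.0005798339844), (82.3922119140625, 14.702392578125), 70.11398315429688)
X 0.6126504718322753 Y -0.13654500799560548
tilt deg [-2.35880149 -0.64191901]
```

View pics/a30.png

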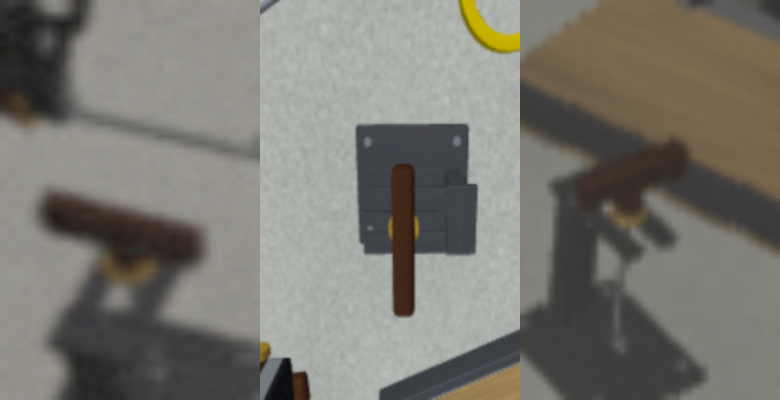

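Call:
apply_moves --plan '[0,0,0,0,1,0,0,0,0,1,0,0,0,0,1]'

```text
clock: 38.45
position: [0.531, -0.3337, 0.2677]
eef_rot: [[0.343, 0.939, -0.001], [0.939, -0.343, 0.001], [0.0, -0.002, -1.0]]
wrist_force: [-0.4, -0.5, 0.3]
gripper_width: 0.0855
```

```bash
python3 - <<'E'
from h import *
st(); d=snap('side','s31'); C=cloud(d); h=cv2.cvtColor(d['pixels'],cv2.COLOR_RGB2HSV)
m=(C[...,2]>0.026)&(C[...,2]<0.033)&(np.hypot(C[...,0]-.44,C[...,1]-.007)<.05)&(h[...,1]>60)
print(m.sum(),C[m].min(0),C[m].max(0),np.median(C[m][:,2]))
job.job_done()
E
```

```text
t 38.45 p [ 0.531  -0.3337  0.2677] ang 69.95 tilt [-0.0014  0.001  -1.    ] F [-0.44 -0.47  0.3 ] M [-0.03  -0.022 -0.027] w 0.0855
265 [ 0.40093754 -0.03008303  0.02619713] [0.4745256 0.0433395 0.0329808] 0.03016330141905499
the job is handed in; nothing more can be done
```

View pics/s31.png

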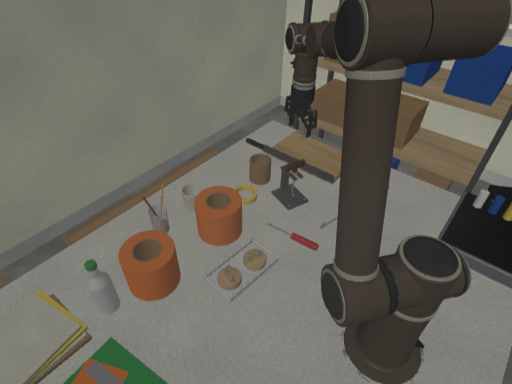

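I drew the plug out of the core with the hook at about 10 N of pull, stood it in the tray beside the other plug, and hung the hook back in its stand. I handed the job in at about 38.5 s of the 72 s; no verdict is reported.

- **Plug:** it stands level, its face at 29.5–30 mm, so its underside is on the 5 mm floor. Its centre is about 10 mm off the tray's long axis on the -x side and 50 mm into the empty half.
- **Hook:** the bar top is back at its starting height (175 mm), so the collar is on the prongs, and its centre is within 1 mm of the slot's centreline. A slope fit on the bar's rounded top read about 2 degrees, and the pictures show it hanging upright.
- **Gripper and surroundings:** the gripper is open and touching nothing, and the other things look unmoved in the last side picture.

**Disagreements:**
- The real fingertips sit about 30 mm short of the reported TCP, so the first close shut harmlessly above the bar. I measured the offset from the camera's depth readings and gripped again lower.
- The plug first touched the tray floor tilted by about 7 degrees, because the hook's point held the bail. I moved the hook about 11 mm sideways until the plug lay flat, then unhooked it.

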